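# Load the purple sample cassette into the block mixer, latch it and start

## Task

Pull the purple cassette out of its rack bay, set it gently down in the mixer's nest with its steel keeper towards the latch, drop the latch loop over the keeper and throw the red lever all the way over so that the cassette is locked down. Only after that, flip up the clear guard until it stays open, press the green start button fully and let go. Leave the grey cassette, bottle, jar and tube rack where they are.

Things in the scene. Friction and masses are not known exactly. Their poses are not given: they have to be found in the camera images.
- mixer: Low white bench mixer, fixed, 220 x 320 mm, deck 60 mm high. Origin at bench height, z up. +y runs from latch to nest; its -x side carries the console. In its frame (mm): nest centre (0, 43, 60), latch pivot (0, -70, 118), guard hinge along y through (-89, -95, 74), button (-117, -95). Lever and loop swing in its plane x = 0.
- nest (a point): Centre of the nest floor (z 60 mm), axes as the mixer's. Pocket 62 mm wide (x), 136 mm long (y). Blue side cheeks, 8 mm thick, stand 10 mm higher than a seated cassette, with a 50 mm gap in the middle of both long sides: fingers fit beside the cassette only there. Steel stop 50 mm high at the latch end, blue stop 30 mm high at the far end.
- cassette: Purple box with a lighter purple lid, loose, 130 (x) x 56 (y) x 46 mm (z), 0.3 to 0.6 kg; origin at the centre of its underside. Starts in a roofed rack bay with its -x (keeper) end sticking out about 50 mm. Seated, its +x points along the mixer's +y: keeper end next to the latch. A steel strip 28 mm wide, 6 mm thick lies on its top from x = -65 to +5 mm and carries the keeper.
- cassette_keeper (a point): Where the loop's bar rests when hooked: (-40, 0, 56) mm in the cassette's frame. The keeper is an upright steel hook, 20 mm wide, x = -52 to -44 mm, top at 66 mm, with a lip to x = -39.5 mm. The bar must come down beyond the lip, on the side of the cassette's middle, and is then drawn to -x under the lip by the lever.
- rack: Fixed aluminium rack, 100 (x) x 206 (y) x 68 mm high, origin at the centre of its underside; two bays at y = +50 and -50 mm, each about 94 mm wide, 60 mm high, open to -x. Roof 8 mm thick from x = -50 to +50 mm; no floor: the cassettes lie on the bench. Which bay holds the purple cassette varies.
- spare_cassette: Grey cassette with white lid, same shape as the purple one, in the other bay; leave alone. Origin at the centre of its underside.
- bottle: Clear bottle with green cap, 62 mm diameter, 135 mm high, origin under its centre; bystander.
- jar: Jar with red cap, 60 mm diameter, 85 mm high, origin under its centre; bystander.
- tube_rack: Green tube rack 75 x 70 x 53 mm high, origin under its centre; bystander.
- latch_lever (a joint): Lever angle q (rad): 0 upright, positive away from the nest (mixer -y). Stops: -0.17 (fully forward), 1.745 (closed). Starts at -0.1 to 0.6; friction 0.07 N m holds it. The loop surely reaches past the keeper's lip only with q below -0.1. Hooked, it toggles at about 1.36, then the loop's pull holds it at its stop; a few N at its end throw it.
- latch_loop (a joint): Loop angle relative to the lever (rad): 0 parallel to the handle, positive towards the nest, stop at -0.52 where it starts, leaning back beyond the handle by its weight. Swings freely: pushed past upright it falls forward by itself.
- latch_pivot (a point): Lever pivot, on the mixer, 118 mm above the bench; axis along mixer x. Axes as the mixer's.
- handle_end (a point): End of the lever's handle, 100 mm from the pivot; a handle point at r lies at pivot + r (-sin q along mixer y, cos q up). Handle 20 mm wide (mixer x), 10 to 12 mm thick, red from 40 mm outward. z points outward along the handle. The lever has a little springy side play (1.5 N per mm).
- loop_bar (a point): Middle of the loop's cross bar: 8 mm round steel, 56 mm wide over all, along mixer x. The two legs, 40 mm apart inside, straddle handle and keeper. The bar lies 89 mm from the loop's pin (it stretches up to 12 mm, 5 N per mm); the pin sits on the lever 24 mm from its pivot, 10 degrees behind the handle line (to mixer -y when upright). z points from pin to bar.
- guard (a joint): Clear guard angle (rad): 0 shut, stop at 1.75 open; hinge on its mixer +x side. Past about 1.1 it falls open by itself and stays.
- guard_hinge (a point): Middle of the guard's hinge line (along mixer y), 74 mm above the bench. Axes as the mixer's.
- guard_tab (a point): Top centre of the red tab on the guard: 14 mm wide along mixer y, 26 mm along mixer x, 22 mm high; shut it lies 41 mm to mixer -x of the hinge and 50 mm above it. The guard itself is 56 x 56 mm, 28 mm high.
- start_button (a joint): Travel of the green start button (m): 0 out, 0.006 fully in at 5 N; springs back.
- start_button_top (a point): Centre of the top of the green start button, 26 mm diameter, under the guard; pressed straight down.
Not all that is in view belongs to the job. What is shaped like the cassette but yellow is not meant.

How it is judged:
By the outcome, as a careful person would: the job done as asked, in the order asked, and still so for the second after the job is handed in, with the robot touching nothing.
It also fails if it takes over 72 s, if anything falls off the work surface, if the arm or the gripper's body presses on something with over 40 N, if the wrist force passes 120 N, or if a joint passes its speed limit or range.

## Robot

A 6-joint arm with a two-finger parallel gripper is mounted at the origin on the work surface. World frame = base frame: x ahead of the robot, y to its left, z up, the work surface at z = 0. Lengths are in m, angles in rad, forces in N, time in s.
With the tool pointing down it reaches from about 0.325 to 0.75 m from the base axis. Payload 7.6 kg.
Tool frame: the origin (TCP) lies on the centre line of the jaws, within the pads' length; the fingertips stand 22 mm ahead of it and the grasp point (between the pads) lies 3 mm ahead of it (nose_length is the distance from the TCP to the fingertips, in m); z points along the fingers, x is the direction in which the jaws open and shut, and the axes are right-handed (so a half turn about z gives the same grasp; the last joint's range is limited). The gripper opens to 85 mm and grips with 20 to 120 N. Pads are 22 mm wide; open, the fingers measure 114 mm over their backs; the gripper's body (76 mm by 85 mm) begins 54 mm behind the grasp point. The pads swing forward as they close: fully open they stand 13 mm farther back than shut.
Start: joints at [-1.252, 0.052, 1.401, -0, 1.689, -0.07], TCP at [0.199, -0.486, 0.253] pointing down, gripper open.
Joint ranges: [-2.9, 2.9], [-0.91, 2.17], [0.12, 2.37], [-1.06, 4.2], [0.26, 2.73], [-2.93, 2.93]. Speed limits (rad/s): [2.57, 2.57, 3.01, 3.14, 3.14, 3.14].

## Interface

Orientations are given as a 3x3 rotation matrix whose columns are the frame's x, y, z axes.
In Python, from rig import state, read_camera, calibration, close_job, nose_length gives the robot as it stands. The module is installed in compiled form; this text tells all that it offers.
- The arm moves only by the tool carry_out, never from a script. Its arguments are lists of equal length, an entry for each row: "linear": the shift along the tool's x, y, z in m, a list of three; "spin": the turn about the tool's z in rad; "claw": the closure, from 0 (fully open) to 1 (shut). In form: {"linear": [[tx, ty, tz], ...], "spin": [spin, ...], "claw": [claw, ...]}. A call has 1 to 8 rows; each row shifts and turns the commanded pose from where the row before left it, along the tool's axes as they then stand; what a row does not reach is not made up. A row lasts 1/10 s, in which the tool goes at most 50 mm and 8.59 degrees, less where a joint would pass 70% of its speed; a pose out of reach is approached as far as the arm can. A call is refused whole if a number of a shift passes 0.05 or a number of a turn 0.15, either way. A call with a gripper value outside its range is refused whole. The fingers move at their own pace and stop on an object; "newtons" is the grip in N (left out, the last holds). Time passes only in rows, so rows that do not move let the fingers close. It gives the time, the measured TCP pose, the force and the opening at its end, in the units of the state.
- state(): the state, without advancing time (a new reading comes with each control period).
- read_camera(name): name is "side" or "top"; returns the picture (480x640x3 uint8, blue, green, red); there is no depth.
- calibration(name): a dict with "mtx" (3x3 intrinsics, pixels), "T" (4x4, takes a point from camera to world coordinates). Camera axes: x right, y down, z forward; pixel columns grow to the right and rows downward; lengths in m; the calibration is good to about 2 mm. A picture is of the moment at which its call begins. calibration takes no time and is no camera call.
- close_job(): hands the job in, once; it reports no verdict.
The state is a dict: "t": time; "joint_pos": joint angles; "dq": joint speeds; "effort": joint torques, N m; "tool_pos": TCP position; "tcp_rot": TCP orientation; "force": force on the tool from outside, world axes, zero at the start; "ft_torque": the same for the moment, N m; "grip_width": finger opening in m.
Only numpy, scipy, OpenCV 4.12 (cv2) and the standard library are available. Lean on these libraries where they do the work, as an engineer would, in place of code of your own. Each camera call takes 0.05 s, during which the arm holds its last target.

## Working session

There is one attempt and no reset: what is moved stays moved. The work goes in short steps, Python scripts to look and compute and a tool call to move; the robot and the scene stay as the last step left them, time stands still between calls to the robot, and variables do not carry over. Pictures are saved under pics/ and viewed, and the job is handed in when it is done.

Besides the shell and the picture viewer there is one more tool, called after "Emit:" as name([rows], argument=value, ...), one row to a line, values as JSON. carry_out: Moves the arm, as the interface text tells. Its arguments: {"type":"object","properties":{"linear":{"type":"array"},"spin":{"type":"array"},"claw":{"type":"array"},"newtons":{"type":"number"}},"required":["linear","spin","claw"]}

```bash
mkdir -p pics
python3 - <<'E'
from rig import *
import cv2,numpy as np
np.set_printoptions(precision=4,suppress=True)
for n in("side","top"):
    cv2.imwrite(f"pics/{n}0.png",read_camera(n)); c=calibration(n); print(n,c["mtx"],c["T"])
print(state(),nose_length)
E
```

```text
side [[613.3754   0.     312.4471]
 [  0.     613.3754 251.4526]
 [  0.       0.       1.    ]] [[-0.9979 -0.0297  0.0569  0.4437]
 [-0.0641  0.5146 -0.855   1.5269]
 [-0.0039 -0.8569 -0.5155  1.0301]
 [ 0.      0.      0.      1.    ]]
top [[553.4923   0.     313.7065]
 [  0.     553.4923 253.4203]
 [  0.       0.       1.    ]] [[-0.0069 -0.9931  0.1172  0.3779]
 [-0.9999  0.0081  0.01    0.0509]
 [-0.0109 -0.1172 -0.9931  1.6683]
 [ 0.      0.      0.      1.    ]]
{'t': 0.1, 'joint_pos': array([-1.2523,  0.0528,  1.4016, -0.    ,  1.6886, -0.0703]), 'dq': array([-0.0007, -0.0016, -0.0023,  0.0009, -0.0004,  0.0001]), 'effort': array([  0.0013, -38.2582, -36.0985,  -0.0001,   0.0048,  -0.    ]), 'tool_pos': array([ 0.1989, -0.4856,  0.2526]), 'tcp_rot': array([[ 0.379 , -0.9254, -0.0004],
       [-0.9254, -0.379 ,  0.0013],
       [-0.0014, -0.0001, -1.    ]]), 'force': array([-0.1092,  0.7383,  0.6802]), 'ft_torque': array([-0.0485,  0.0259, -0.0423]), 'grip_width': 0.08517132162391274} 0.022
```

View pics/side0.png

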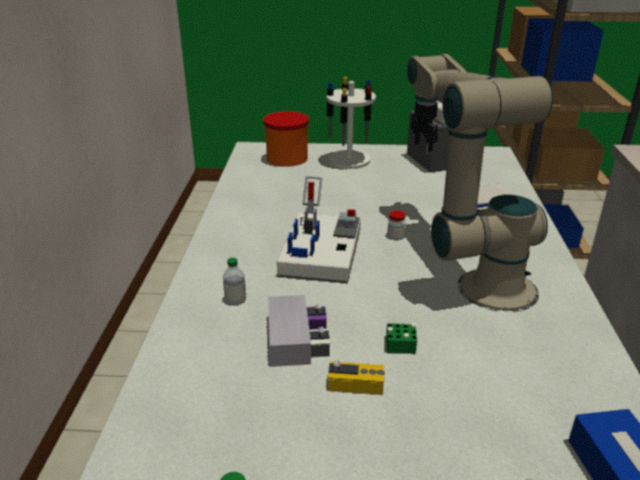

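View pics/top0.png

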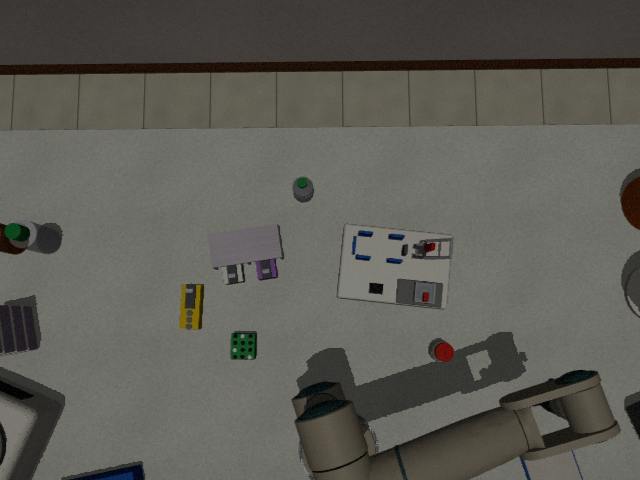

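Run:
```python
import cv2
t=cv2.imread("pics/top0.png"); s=cv2.imread("pics/side0.png")
cv2.imwrite("pics/t_mix.png",cv2.resize(t[215:315,330:460],None,fx=6,fy=6,interpolation=cv2.INTER_CUBIC))
cv2.imwrite("pics/t_rack.png",cv2.resize(t[215:340,170:300],None,fx=4.8,fy=4.8,interpolation=cv2.INTER_CUBIC))
cv2.imwrite("pics/s_mix.png",cv2.resize(s[170:285,270:370],None,fx=5.2,fy=5.2,interpolation=cv2.INTER_CUBIC))
cv2.imwrite("pics/s_rack.png",cv2.resize(s[285:400,255:395],None,fx=5.2,fy=5.2,interpolation=cv2.INTER_CUBIC))
```

```text
(no output)
```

View pics/t_mix.png

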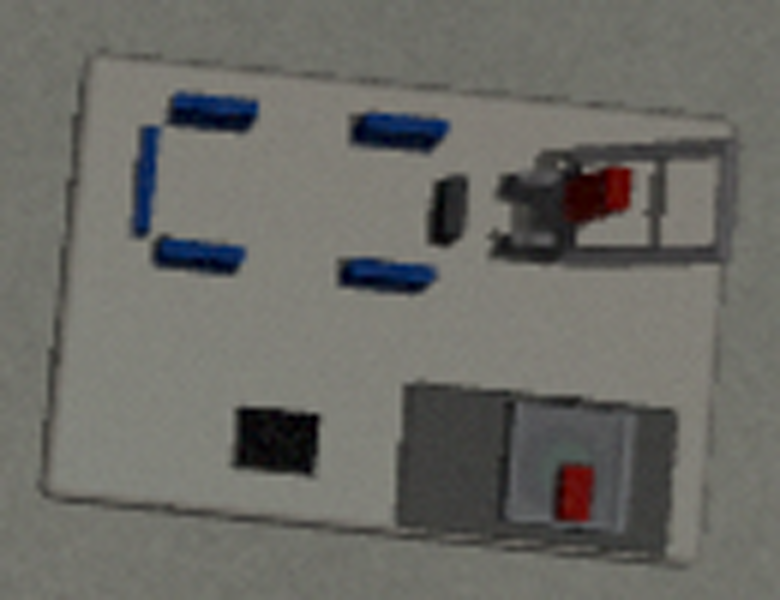

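View pics/t_rack.png

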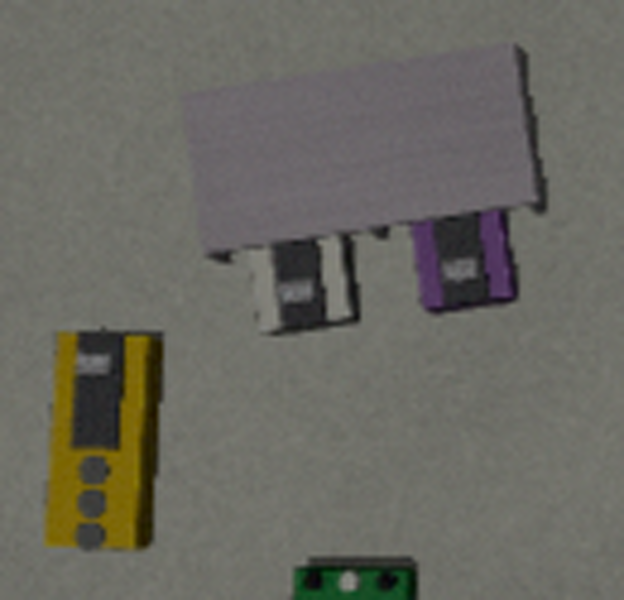

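View pics/s_mix.png

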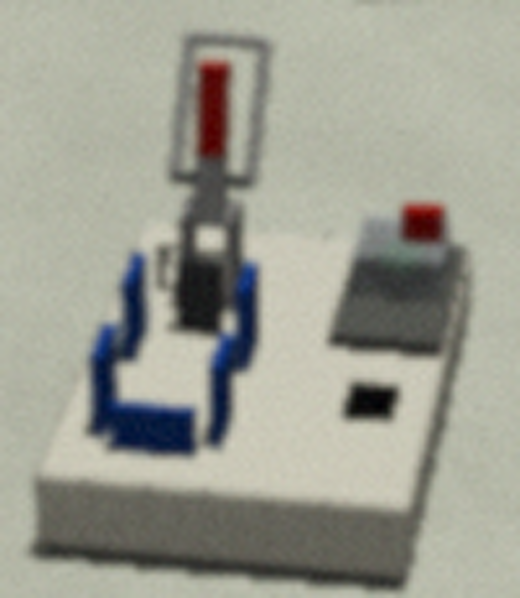

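View pics/s_rack.png

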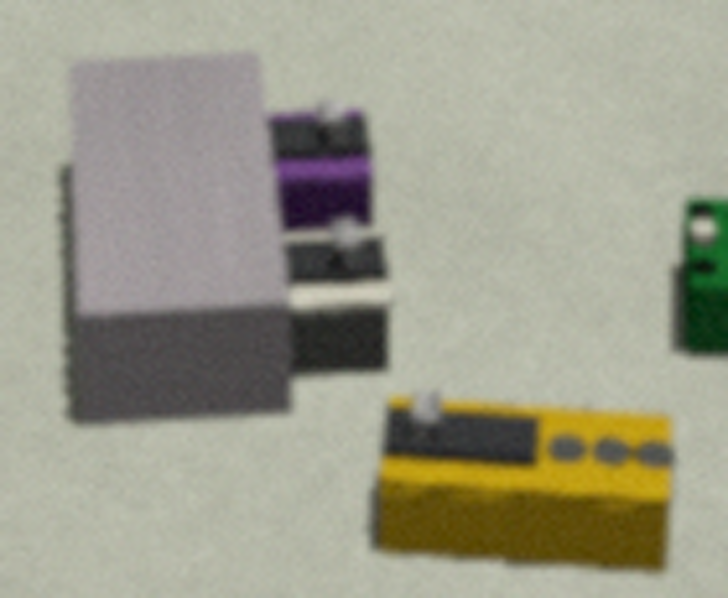

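```bash
cat > h.py <<'E'
from rig import *
import cv2,numpy as np
from scipy.optimize import least_squares
np.set_printoptions(precision=4,suppress=True)
C={n:calibration(n) for n in("side","top")}
def proj(n,P):
    T=np.linalg.inv(C[n]["T"]);p=T[:3,:3]@np.asarray(P,float)+T[:3,3];q=C[n]["mtx"]@p;return q[:2]/q[2]
def atz(n,uv,z):
    T=C[n]["T"];d=T[:3,:3]@np.linalg.inv(C[n]["mtx"])@np.array([uv[0],uv[1],1.]);o=T[:3,3];return o+d*(z-o[2])/d[2]
def tri(a,b): # a side px, b top px
    A=[];B=[]
    for n,uv in(("side",a),("top",b)):
        T=C[n]["T"];d=T[:3,:3]@np.linalg.inv(C[n]["mtx"])@np.array([uv[0],uv[1],1.]);d/=np.linalg.norm(d);M=np.eye(3)-np.outer(d,d);A.append(M);B.append(M@T[:3,3])
    x=np.linalg.solve(sum(A),sum(B));return x,[np.linalg.norm(M@x-b)*1000 for M,b in zip(A,B)]
def uc(p,off,f): return (np.asarray(p,float)+.5)/f-.5+np.array(off)
def fit(obs,x0):
    def w(p,P):
        c,s=np.cos(p[2]),np.sin(p[2]);return np.array([p[0]+c*P[0]-s*P[1],p[1]+s*P[0]+c*P[1],P[2]])
    f=lambda p:np.concatenate([proj(n,w(p,np.array(P)/1000))-uv for n,uv,P in obs])
    r=least_squares(f,x0,loss="soft_l1");return r.x,f(r.x).reshape(-1,2)
E
python3 - <<'E'
from h import *
t=lambda p:uc(p,(330,215),6); s=lambda p:uc(p,(270,170),5.2)
obs=[("top",t((95,52)),(110,160,60)),("top",t((735,125)),(110,-160,60)),("top",t((695,567)),(-110,-160,60)),("top",t((43,493)),(-110,160,60)),
("top",t((575,492)),(-130,-95,124)),
("side",s((37,478)),(110,160,60)),("side",s((412,513)),(-110,160,60)),("side",s((423,218)),(-130,-95,124))]
x,r=fit(obs,[.5,-.1,0]);print("mixer",x,"\n",r)
xt,rt=fit(obs[:5],[.5,-.1,0]);print("top only",xt)
t=lambda p:uc(p,(170,215),4.8); s=lambda p:uc(p,(255,285),5.2)
obs=[("top",t((183,93)),(50,103,68)),("top",t((515,45)),(50,-103,68)),("top",t((540,205)),(-50,-103,68)),("top",t((207,253)),(-50,103,68)),
("side",s((70,62)),(50,-103,68)),("side",s((260,55)),(-50,-103,68)),("side",s((290,305)),(-50,103,68)),("side",s((80,312)),(50,103,68))]
x,r=fit(obs,[.5,.2,0]);print("rack",x,"\n",r)
for p in [(428,310),(515,300),(413,222),(503,210)]: print(p,atz("top",t(p),.046))
for p in [(270,118),(363,112),(370,158),(280,165)]: print(p,atz("side",s(p),.046))
for p in [(443,270),(475,268)]: print(p,atz("top",t(p),.066))
E
```

```text
mixer [ 0.5303 -0.1665 -0.1166] 
 [[-2.1902 -0.5801]
 [-0.1652 -1.1535]
 [ 0.3467  0.1852]
 [-1.368   0.3892]
 [ 1.5081 16.9316]
 [-1.4035 -0.5142]
 [-0.5164 -0.3661]
 [14.3517 -1.6696]]
top only [ 0.5307 -0.1675 -0.1238]
rack [0.5912 0.2683 0.1423] 
 [[-0.0627  0.2227]
 [ 0.3338 -0.2192]
 [-0.0351 -0.0368]
 [-0.7267  0.5102]
 [-0.0512 -0.2954]
 [ 0.1624 -0.7216]
 [ 0.0814 -0.3457]
 [-0.6051  0.5011]]
(428, 310) [0.4945 0.2292 0.046 ]
(515, 300) [0.5002 0.1759 0.046 ]
(413, 222) [0.5488 0.2387 0.046 ]
(503, 210) [0.5557 0.1834 0.046 ]
(270, 118) [0.5496 0.1878 0.046 ]
(363, 112) [0.5016 0.1797 0.046 ]
(370, 158) [0.4961 0.2191 0.046 ]
(280, 165) [0.5416 0.2277 0.046 ]
(443, 270) [0.5173 0.2181 0.066 ]
(475, 268) [0.5183 0.1987 0.066 ]
```

Run:
```python
from h import *
print(tri(uc((423,210),(270,170),5.2),uc((577,480),(330,215),6)))
t=cv2.imread("pics/top0.png"); s=cv2.imread("pics/side0.png")
f=lambda im,g:np.clip(255*(im/255.)**g*1.2,0,255).astype('uint8')
cv2.imwrite("pics/t_nest.png",cv2.resize(f(t[225:270,345:415],.6),None,fx=11,fy=11,interpolation=cv2.INTER_CUBIC))
cv2.imwrite("pics/t_latch.png",cv2.resize(f(t[225:315,390:460],.6),None,fx=6.5,fy=6.5,interpolation=cv2.INTER_CUBIC))
cv2.imwrite("pics/s_nest.png",cv2.resize(f(s[170:265,280:365],.8),None,fx=6.2,fy=6.2,interpolation=cv2.INTER_CUBIC))
```

```text
(array([ 0.4395, -0.2441,  0.1232]), [np.float64(3.0753284636635305), np.float64(3.075328463663641)])
```

View pics/t_nest.png

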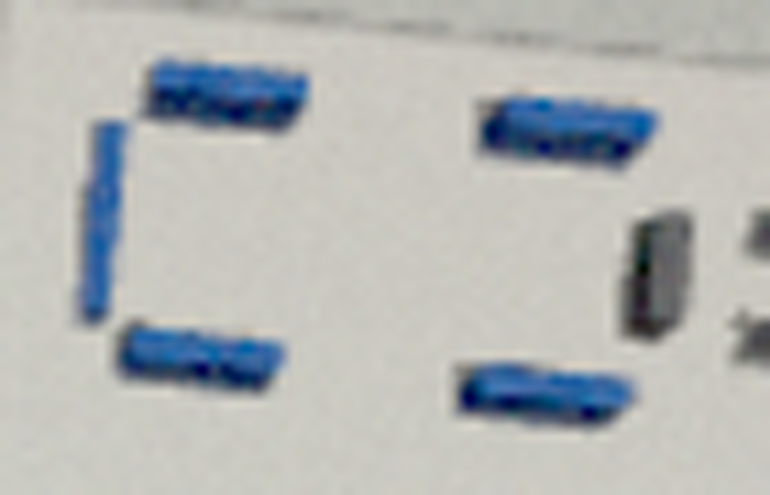

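View pics/t_latch.png

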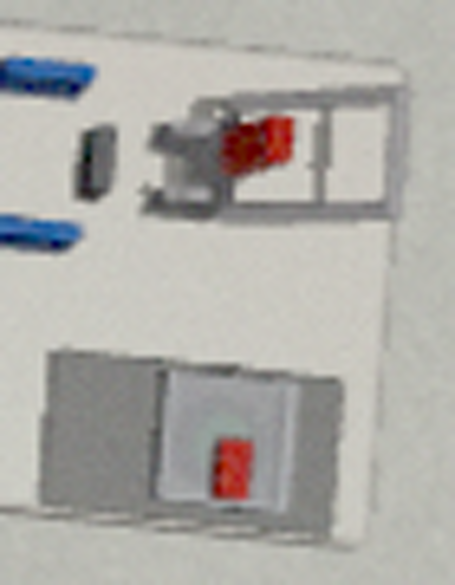

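View pics/s_nest.png

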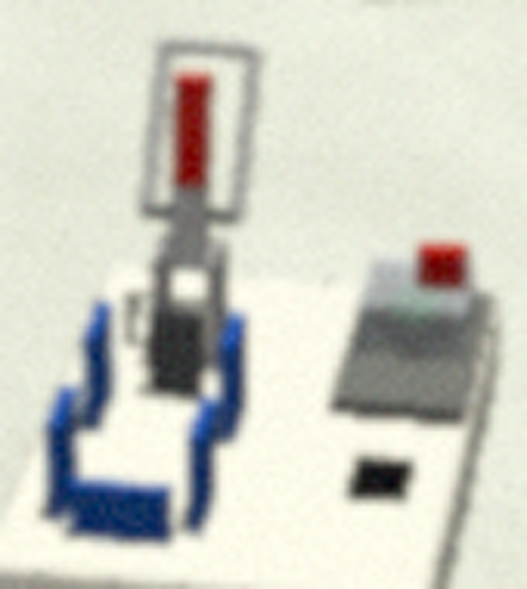

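Run:
```python
from h import *
n=lambda p:uc(p,(345,225),11); t=lambda p:uc(p,(330,215),6); s=lambda p:uc(p,(270,170),5.2)
def obs(ox,oy,c):
  return [("top",t((95,52)),(110+ox,160+oy,60)),("top",t((735,125)),(110+ox,-160+oy,60)),("top",t((695,567)),(-110+ox,-160+oy,60)),("top",t((43,493)),(-110+ox,160+oy,60)),
("side",s((37,478)),(110+ox,160+oy,60)),("side",s((412,513)),(-110+ox,160+oy,60)),
("top",t((577,480)),(-130,-95,124)),("side",s((423,210)),(-130,-95,124)),
("top",n((230,82)),(35,43+c,116)),("top",n((575,116)),(35,43-c,116)),("top",n((205,351)),(-35,43+c,116)),("top",n((555,384)),(-35,43-c,116))]
def w(p,P):
    c,s_=np.cos(p[2]),np.sin(p[2]);P=np.array(P)/1000;return np.array([p[0]+c*P[0]-s_*P[1],p[1]+s_*P[0]+c*P[1],P[2]])
f=lambda p:np.concatenate([proj(a,w(p,P))-uv for a,uv,P in obs(*p[3:])])
r=least_squares(f,[.55,-.16,-.12,-50,0,45],x_scale=[.01,.01,.05,10,10,10],loss="soft_l1")
print(r.x);print(f(r.x).reshape(-1,2))
p=r.x
for nm,P in dict(far=(0,115,90),stop=(0,-29,110)).items(): print(nm,(proj("top",w(p,P))-(345,225)+.5)*11-.5)
for q in(-.1,0,.3,.6):
  for r_ in (40,100): print(q,r_,"top latch crop",(proj("top",w(p,(0,-70-r_*np.sin(q),118+r_*np.cos(q))))-(390,225)+.5)*6.5-.5,"side crop",(proj("side",w(p,(0,-70-r_*np.sin(q),118+r_*np.cos(q))))-(280,170)+.5)*6.2-.5)
```

```text
[  0.5771  -0.164   -0.1152 -47.4289  -9.4992  44.722 ]
[[-1.7493 -0.0427]
 [ 0.3038 -0.766 ]
 [ 0.9318  0.5977]
 [-0.813   0.9563]
 [-0.8179 -0.7227]
 [ 0.0538 -0.6393]
 [-0.186   1.9506]
 [-0.214  -0.1776]
 [ 0.116  -0.3139]
 [ 0.2344 -0.0829]
 [-0.0253 -0.3679]
 [-0.2017  0.004 ]]
far [106.0934 214.7408]
stop [667.6905 263.4125]
-0.1 40 top latch crop [206.6274 150.4618] side crop [185.0822 196.4893]
-0.1 100 top latch crop [218.698  130.1681] side crop [182.1593  95.528 ]
0 40 top latch crop [216.1567 151.402 ] side crop [186.4924 192.7439]
0 100 top latch crop [243.4997 132.6044] side crop [185.7537  86.4409]
0.3 40 top latch crop [243.3022 154.898 ] side crop [190.6655 185.8604]
0.3 100 top latch crop [313.9522 141.7349] side crop [196.2746  70.5809]
0.6 40 top latch crop [266.298  159.1312] side crop [194.4615 185.8293]
0.6 100 top latch crop [372.8004 152.7858] side crop [205.6671  72.2075]
```

Run:
```python
from h import *
t=cv2.imread("pics/top0.png"); s=cv2.imread("pics/side0.png")
f=lambda im,g:np.clip(255*(im/255.)**g*1.2,0,255).astype('uint8')
cv2.imwrite("pics/t_cas.png",cv2.resize(f(t[250:290,215:285],.6),None,fx=11,fy=11,interpolation=cv2.INTER_CUBIC))
cv2.imwrite("pics/s_cas.png",cv2.resize(f(s[295:345,290:345],.7),None,fx=11,fy=11,interpolation=cv2.INTER_CUBIC))
```

```text
(no output)
```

View pics/t_cas.png

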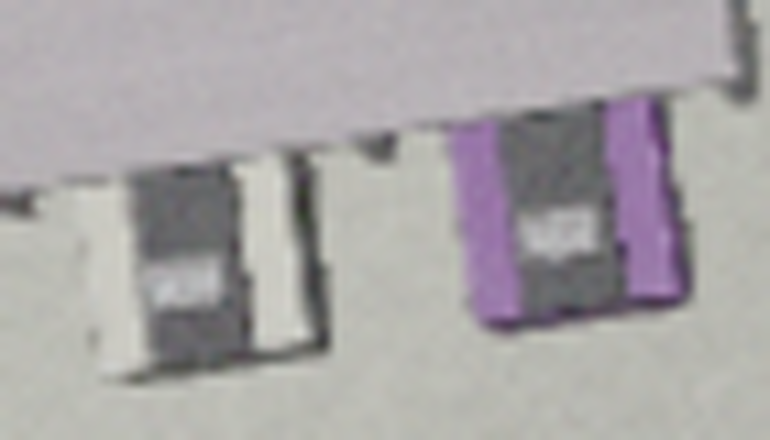

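View pics/s_cas.png

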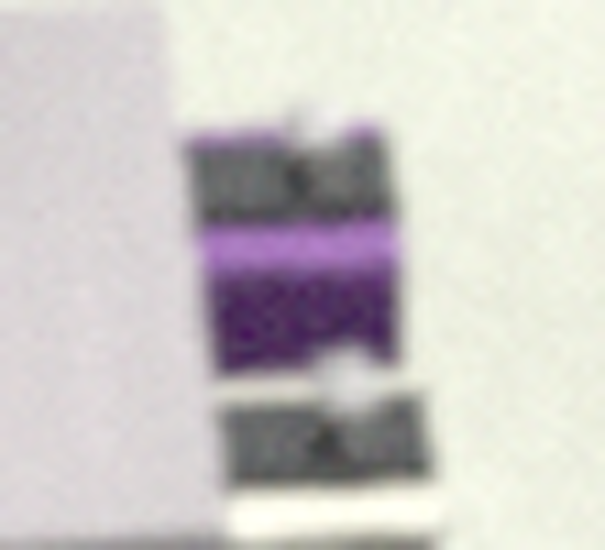

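Run:
```python
from h import *
t=lambda p:uc(p,(215,250),11); s=lambda p:uc(p,(290,295),11)
obs=[("top",t((478,322)),(-65,28,46)),("top",t((683,300)),(-65,-28,46)),("top",t((525,312)),(-65,14,52)),("top",t((628,300)),(-65,-14,52)),("top",t((560,232)),(-46,0,66)),
("side",s((388,145)),(-65,-14,52)),("side",s((393,215)),(-65,14,52)),("side",s((322,118)),(-46,0,66))]
x,r=fit(obs,[.56,.2,.12]);print(x);print(r)
t=lambda p:uc(p,(170,215),4.8)
for q in [((455,130),(480,322)),((655,98),(683,298)),((500,120),(525,312)),((605,105),(628,300))]:
  tt=lambda p:uc(p,(215,250),11)
  a=atz("top",tt(q[0]),.046);b=atz("top",tt(q[1]),.046);d=a-b;print(np.arctan2(d[1],d[0]))
```

```text
[0.5632 0.2113 0.0977]
[[-0.4586 -0.0468]
 [-0.1433 -0.0483]
 [-0.2046  0.2132]
 [-0.0575  0.2997]
 [ 0.2942  0.1405]
 [ 0.0401 -0.8845]
 [ 0.1232 -0.989 ]
 [-0.8001  0.5867]]
0.13406269063815585
0.13970091103237453
0.13317684525187057
0.11914446883823665
```

```bash
cat >> h.py <<'E'
def go(x,y,z,ang):
    """shift in present tool axes, and spin, to bring TCP to x,y,z with tool-x at ang"""
    s=state();R=s["tcp_rot"];d=R.T@(np.array([x,y,z])-s["tool_pos"])
    a=np.arctan2(R[1,0],R[0,0]);sp=-((ang-a+np.pi)%(2*np.pi)-np.pi)
    print("t",s["t"],"pos",s["tool_pos"],"ang",round(a,4),"| shift",d,"dist",round(np.linalg.norm(d),4),"spin",round(sp,4));return d,sp
MX=np.array([.5771,-.164]);MA=-.1152
def mw(x,y): # mixer mm -> world m
    c,s=np.cos(MA),np.sin(MA);return MX+np.array([c*x-s*y,s*x+c*y])/1000
def inmix(p):
    c,s=np.cos(MA),np.sin(MA);d=(np.asarray(p)[:2]-MX)*1000;return np.array([c*d[0]+s*d[1],-s*d[0]+c*d[1]])
E
python3 -c "
from h import *
go(.5193,.2075,.2526,-1.451)"
```

```text
t 0.1 pos [ 0.1989 -0.4856  0.2526] ang -1.182 | shift [-0.5199 -0.5592  0.0007] dist 0.7635 spin 0.269
```

Emit:
carry_out([
  [-0.0325, -0.0349, 0],
  [-0.0325, -0.0349, 0],
  [-0.0325, -0.0349, 0],
  [-0.0325, -0.0349, 0],
  [-0.0325, -0.0349, 0],
  [-0.0325, -0.0349, 0],
  [-0.0325, -0.0349, 0],
  [-0.0325, -0.0349, 0],
], spin=[0, 0, 0, 0, 0, 0, 0, 0], claw=[0, 0, 0, 0, 0, 0, 0, 0], newtons=40)

```text
t: 0.9
tool_pos: [0.3591, -0.1375, 0.2531]
tcp_rot: [[0.379, -0.925, 0.0], [-0.925, -0.379, -0.0], [0.0, -0.0, -1.0]]
force: [0.4, -0.5, -0.3]
grip_width: 0.0852
```

Emit:
carry_out([
  [-0.0325, -0.0349, 0],
  [-0.0325, -0.0349, 0],
  [-0.0325, -0.0349, 0],
  [-0.0325, -0.0349, 0],
  [-0.0325, -0.0349, 0],
  [-0.0325, -0.0349, 0],
  [-0.0325, -0.0349, 0],
  [-0.0325, -0.0349, 0],
], spin=[0, 0, 0, 0, 0, 0, 0, 0], claw=[0, 0, 0, 0, 0, 0, 0, 0])

```text
t: 1.7
tool_pos: [0.519, 0.2091, 0.2528]
tcp_rot: [[0.379, -0.925, -0.001], [-0.925, -0.379, -0.0], [0.0, 0.001, -1.0]]
force: [1.3, -0.9, 1.1]
grip_width: 0.0856
```

Emit:
carry_out([
  [0, 0, 0],
  [0, 0, 0],
  [0, 0, 0],
], spin=[0.135, 0.135, 0], claw=[0, 0, 0])

```text
t: 2.0
tool_pos: [0.5185, 0.2074, 0.2524]
tcp_rot: [[0.118, -0.993, -0.001], [-0.993, -0.118, -0.001], [0.0, 0.001, -1.0]]
force: [-0.1, -0.6, 0.5]
grip_width: 0.0857
```

```bash
python3 -c "
from h import *
go(.5193,.2075,.028,-1.451)
im=read_camera('side');cv2.imwrite('pics/s1.png',im)
im=read_camera('top');cv2.imwrite('pics/t1.png',im);print(state()['force'])"
```

```text
t 2.0 pos [0.5185 0.2074 0.2524] ang -1.4525 | shift [-0.0001 -0.0011  0.2244] dist 0.2244 spin -0.0015
[ 0.1492 -0.4128 -0.4815]
```

Emit:
carry_out([
  [0, 0, 0.045],
  [0, 0, 0.045],
  [0, 0, 0.045],
  [0, 0, 0.04],
  [0, 0, 0.03],
  [0, 0, 0.02],
  [0, 0, 0],
], spin=[0, 0, 0, 0, 0, 0, 0], claw=[0, 0, 0, 0, 0, 0, 0])

```text
t: 2.8
tool_pos: [0.5166, 0.206, 0.025]
tcp_rot: [[0.121, -0.993, -0.006], [-0.993, -0.121, -0.002], [0.001, 0.006, -1.0]]
force: [-0.3, -0.3, 0.9]
grip_width: 0.0851
```

Emit:
carry_out([
  [0, 0, 0],
  [0, 0, 0],
  [0, 0, 0],
  [0, 0, 0],
  [0, 0, 0],
  [0, 0, 0],
], spin=[0, 0, 0, 0, 0, 0], claw=[0.5, 1, 1, 1, 1, 1], newtons=30)

```text
t: 3.4
tool_pos: [0.5199, 0.2074, 0.0305]
tcp_rot: [[0.119, -0.993, 0.004], [-0.993, -0.119, 0.001], [-0.001, -0.004, -1.0]]
force: [-0.4, -0.2, 7.1]
grip_width: 0.056
```

Emit:
carry_out([
  [0, 0.008, 0],
  [0, 0.015, 0],
  [0, 0.02, 0],
  [0, 0.02, 0],
  [0, 0.02, 0],
  [0, 0.015, 0],
  [0, 0.01, 0],
  [0, 0, 0],
], spin=[0, 0, 0, 0, 0, 0, 0, 0], claw=[1, 1, 1, 1, 1, 1, 1, 1])

```text
t: 4.2
tool_pos: [0.4117, 0.1946, 0.0305]
tcp_rot: [[0.119, -0.993, 0.004], [-0.993, -0.119, 0.001], [-0.001, -0.004, -1.0]]
force: [-3.5, -0.9, 14.5]
grip_width: 0.0556
```

Emit:
carry_out([
  [0, 0, 0],
  [0, 0, 0],
  [0, 0, 0],
  [0, 0, 0],
  [0, 0, -0.03],
  [0, 0, -0.05],
  [0, 0, -0.05],
  [0, 0, -0.03],
], spin=[0, 0, 0, 0, 0, 0, 0, 0], claw=[0.5, 0, 0, 0, 0, 0, 0, 0])

```text
t: 5.0
tool_pos: [0.412, 0.1945, 0.1922]
tcp_rot: [[0.119, -0.993, 0.004], [-0.993, -0.119, 0.002], [-0.001, -0.004, -1.0]]
force: [1.1, -0.2, 0.5]
grip_width: 0.085
```

```bash
python3 -c "
from h import *
im=read_camera('side');cv2.imwrite('pics/s2.png',im)
t=read_camera('top');cv2.imwrite('pics/t2.png',t)
f=lambda im,g:np.clip(255*(im/255.)**g*1.2,0,255).astype('uint8')
cv2.imwrite('pics/t2c.png',cv2.resize(f(t[240:330,200:300],.6),None,fx=6.5,fy=6.5,interpolation=cv2.INTER_CUBIC))
cv2.imwrite('pics/s2c.png',cv2.resize(f(im[285:385,280:390],.7),None,fx=6,fy=6,interpolation=cv2.INTER_CUBIC))
print(state())"
```

```text
{'t': 5.1, 'joint_pos': array([ 0.36  , -0.1233,  1.6916, -0.0001,  1.5643,  1.8119]), 'dq': array([-0.0008,  0.0532,  0.0922,  0.0002, -0.0552, -0.    ]), 'effort': array([  0.0238, -30.7175, -35.6327,  -0.001 ,   0.5973,   0.0003]), 'tool_pos': array([0.4132, 0.1949, 0.1933]), 'tcp_rot': array([[ 0.1186, -0.9929,  0.0085],
       [-0.9929, -0.1186,  0.0031],
       [-0.0021, -0.0088, -1.    ]]), 'force': array([ 0.9378,  0.6908, -0.0104]), 'ft_torque': array([0.0395, 0.0318, 0.0067]), 'grip_width': 0.0857467468023121}
```

View pics/t2c.png

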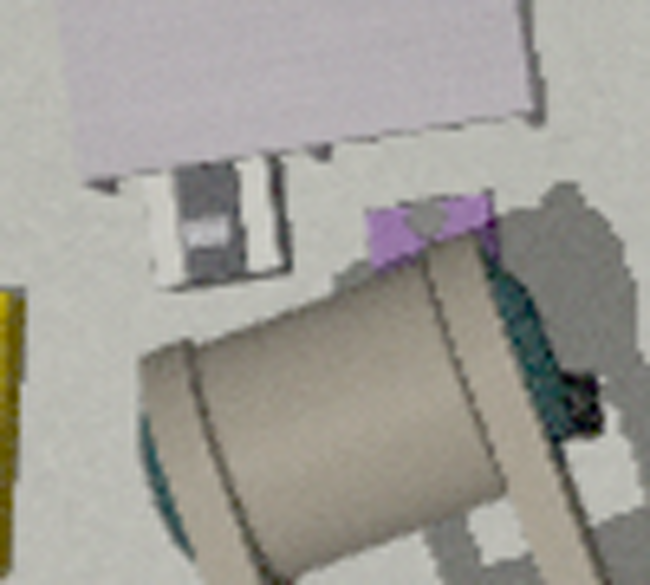

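View pics/s2c.png

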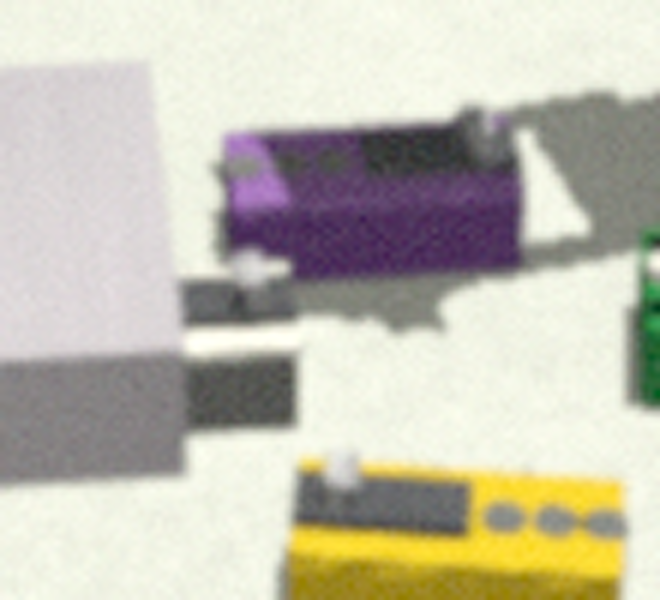

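Run:
```python
from h import *
t=lambda p:uc(p,(200,240),6.5); s=lambda p:uc(p,(280,285),6)
obs=[("top",t((367,212)),(65,28,46)),("top",t((492,194)),(65,-28,46)),
("side",s((223,135)),(65,-28,46)),("side",s((230,210)),(65,28,46)),("side",s((519,183)),(-65,28,46)),("side",s((490,118)),(-46,0,66)),("side",s((521,262)),(-65,28,3))]
x,r=fit(obs,[.46,.2,.12]);print(x);print(r)
x2=x.copy()
for p in[(367,212),(492,194)]: print(atz("top",t(p),.046))
```

```text
[0.4549 0.1991 0.1615]
[[ 0.0606  0.2099]
 [-0.3997 -0.217 ]
 [-0.4933 -0.7451]
 [ 0.5212 -0.7091]
 [ 1.1661  0.7297]
 [-2.5399 -0.3331]
 [ 0.1577  0.4214]]
[0.5152 0.2374 0.046 ]
[0.5229 0.1808 0.046 ]
```

```bash
python3 -c "
from h import *
go(.4547,.1997,.036,-1.452)"
```

```text
t 5.1 pos [0.4132 0.1949 0.1933] ang -1.4519 | shift [ 0.0005 -0.0404  0.1576] dist 0.1627 spin 0.0001
```

Emit:
carry_out([
  [0, -0.041, 0],
  [0, 0, 0.045],
  [0, 0, 0.045],
  [0, 0, 0.035],
  [0, 0, 0.02],
  [0, 0, 0.012],
  [0, 0, 0],
  [0, 0, 0],
], spin=[0, 0, 0, 0, 0, 0, 0, 0], claw=[0, 0, 0, 0, 0, 0, 0, 0])

```text
t: 5.9
tool_pos: [0.4525, 0.1992, 0.0319]
tcp_rot: [[0.119, -0.993, 0.001], [-0.993, -0.119, 0.0], [-0.0, -0.001, -1.0]]
force: [1.3, 0.0, 0.9]
grip_width: 0.0856
```

Emit:
carry_out([
  [0, 0, 0],
  [0, 0, 0],
  [0, 0, 0],
  [0, 0, 0],
  [0, 0, 0],
  [0, 0, -0.02],
  [0, 0, -0.04],
  [0, 0, 0],
], spin=[0, 0, 0, 0, 0, 0, 0, 0], claw=[0.3, 0.6, 1, 1, 1, 1, 1, 1], newtons=40)

```text
t: 6.7
tool_pos: [0.4545, 0.1999, 0.0962]
tcp_rot: [[0.119, -0.993, 0.008], [-0.993, -0.119, 0.003], [-0.002, -0.008, -1.0]]
force: [1.0, -0.1, -4.1]
grip_width: 0.0556
```

```bash
python3 -c "
from h import *
im=read_camera('side');cv2.imwrite('pics/s3.png',im)
f=lambda im,g:np.clip(255*(im/255.)**g*1.2,0,255).astype('uint8')
cv2.imwrite('pics/s3c.png',cv2.resize(f(im[270:370,270:390],.7),None,fx=6,fy=6,interpolation=cv2.INTER_CUBIC))
x,y=mw(0,43);go(x,y,.27,MA);print(inmix((x,y)),state()['force'])"
```

```text
t 6.75 pos [0.4533 0.1995 0.0934] ang -1.452 | shift [ 0.3336 -0.0906 -0.1764] dist 0.3881 spin -1.3368
[ 0. 43.] [ 0.3911 -0.4868 -4.3128]
```

View pics/s3c.png

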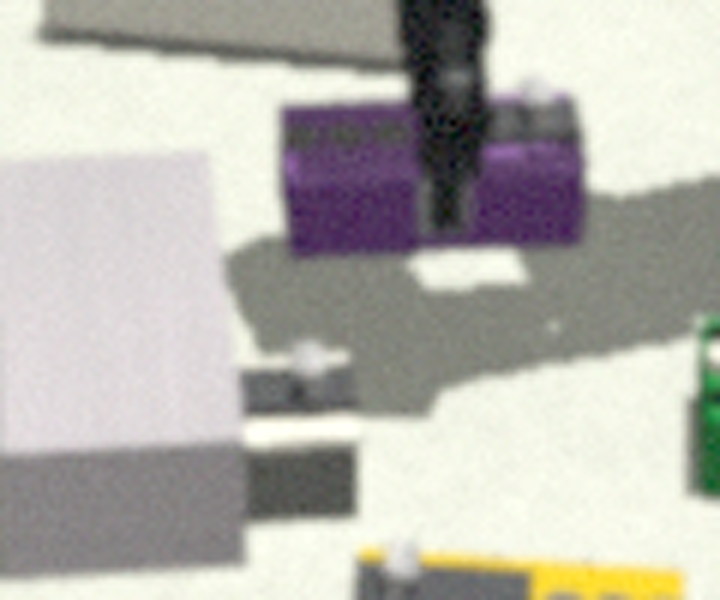

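Emit:
carry_out([
  [0, 0, -0.045],
  [0.01, 0, -0.045],
  [0.03, -0.008, -0.03],
  [0.042, -0.012, 0],
  [0.046, -0.013, 0],
  [0.046, -0.013, 0],
  [0.046, -0.013, 0],
  [0.046, -0.013, 0],
], spin=[0, 0, 0, 0, 0, 0, 0, 0], claw=[1, 1, 1, 1, 1, 1, 1, 1])

```text
t: 7.55
tool_pos: [0.5548, -0.0583, 0.2088]
tcp_rot: [[0.118, -0.993, -0.004], [-0.993, -0.118, 0.001], [-0.001, 0.004, -1.0]]
force: [0.2, 0.9, -3.7]
grip_width: 0.0559
```

Emit:
carry_out([
  [0.04, -0.012, 0],
  [0.028, -0.007, 0],
  [0, 0, 0],
  [0, 0, 0],
  [0, 0, 0],
  [0, 0, 0],
  [0, 0, 0],
  [0, 0, 0],
], spin=[0, 0, -0.15, -0.15, -0.15, -0.15, -0.15, -0.15], claw=[1, 1, 1, 1, 1, 1, 1, 1])

```text
t: 8.35
tool_pos: [0.5813, -0.1216, 0.2085]
tcp_rot: [[0.855, -0.519, -0.004], [-0.519, -0.855, 0.001], [-0.004, 0.001, -1.0]]
force: [0.4, 0.3, -3.9]
grip_width: 0.0556
```

Emit:
carry_out([
  [0, 0, 0],
  [0, 0, 0],
  [0, 0, 0],
  [0, 0, 0],
  [0, 0, 0],
], spin=[-0.15, -0.15, -0.137, 0, 0], claw=[1, 1, 1, 1, 1])

```text
t: 8.85
tool_pos: [0.5816, -0.1217, 0.2096]
tcp_rot: [[0.993, -0.118, -0.003], [-0.118, -0.993, 0.001], [-0.003, -0.0, -1.0]]
force: [-0.0, 0.7, -4.6]
grip_width: 0.0559
```

```bash
python3 -c "
from h import *
im=read_camera('side');cv2.imwrite('pics/s4.png',im)
t=read_camera('top');cv2.imwrite('pics/t4.png',t)
f=lambda im,g:np.clip(255*(im/255.)**g*1.2,0,255).astype('uint8')
cv2.imwrite('pics/s4c.png',cv2.resize(f(im[150:270,260:370],.7),None,fx=5,fy=5,interpolation=cv2.INTER_CUBIC))
cv2.imwrite('pics/t4c.png',cv2.resize(f(t[200:320,330:460],.6),None,fx=5,fy=5,interpolation=cv2.INTER_CUBIC))
x,y=mw(0,43);go(x,y,.10,MA);print(state()['force'])"
```

```text
t 8.95 pos [ 0.5818 -0.1217  0.2104] ang -0.1177 | shift [ 0.0003 -0.0004  0.1104] dist 0.1104 spin -0.0025
[-0.2122  0.1448 -4.3464]
```

View pics/s4c.png

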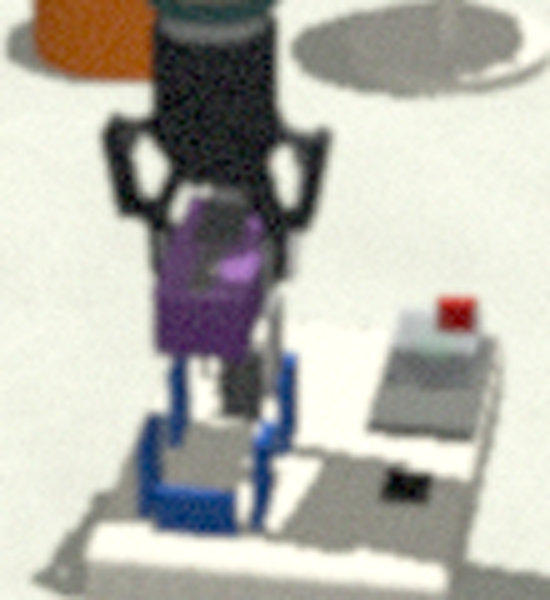

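View pics/t4c.png

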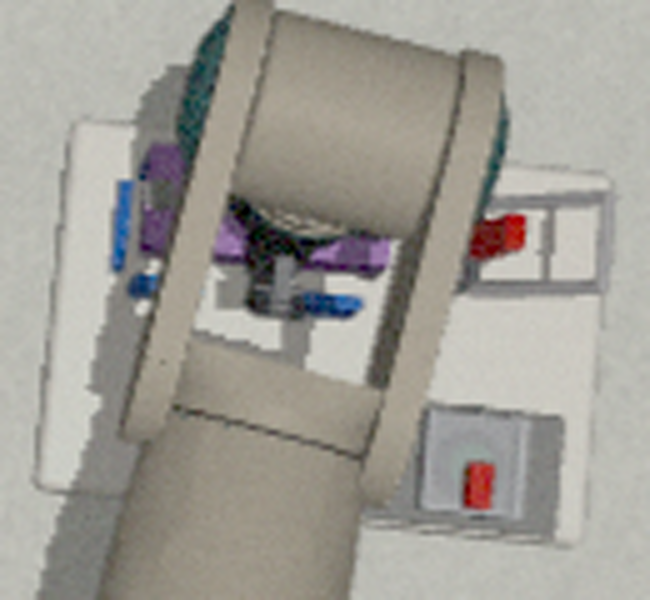

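Run:
```python
from h import *
t=lambda p:uc(p,(330,200),5)
for z in(.222,.216):
  for p in[(150,146),(140,248),(389,240)]: print(z,p,inmix(atz("top",t(p),z)))
s=state();print("tcp",inmix(s["tool_pos"]))
t4=cv2.imread("pics/t4.png");f=lambda im,g:np.clip(255*(im/255.)**g*1.5,0,255).astype('uint8')
cv2.imwrite('pics/t4d.png',cv2.resize(f(t4[222:262,350:420],.5),None,fx=11,fy=11,interpolation=cv2.INTER_CUBIC))
s4=cv2.imread("pics/s4.png")
cv2.imwrite('pics/s4d.png',cv2.resize(f(s4[180:225,285:320],.6),None,fx=13,fy=13,interpolation=cv2.INTER_CUBIC))
```

```text
0.222 (150, 146) [ 23.4534 111.1963]
0.222 (140, 248) [-31.1801 111.0765]
0.222 (389, 240) [-12.9961 -18.6073]
0.216 (150, 146) [ 24.4741 110.8668]
0.216 (140, 248) [-30.3861 110.7465]
0.216 (389, 240) [-12.1267 -19.4754]
tcp [-0.164 42.56 ]
```

View pics/t4d.png

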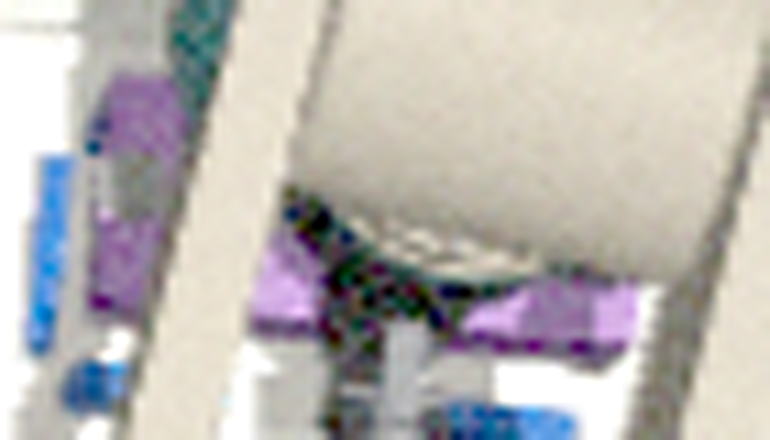

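View pics/s4d.png

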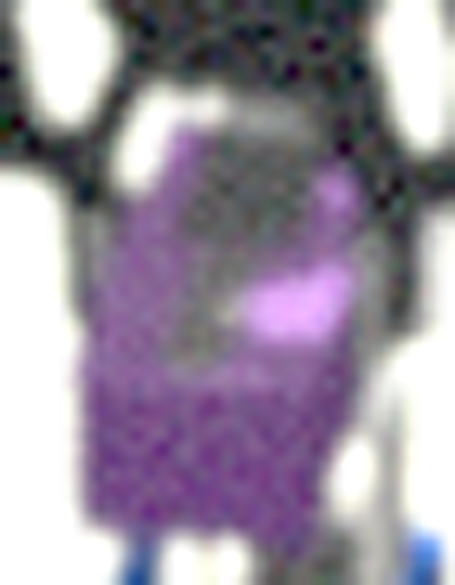

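Run:
```python
from h import *
sd=lambda p:uc(p,(285,180),13); sn=lambda p:uc(p,(280,170),6.2)
def P(x,y,z): w=mw(x,y);return (w[0],w[1],z)
f=lambda q,o,k:(proj("side",q)-np.array(o)+.5)*k-.5
print("pred cassette bottom corners",[f(P(x,108+.0,.176),(285,180),13) for x in(28,-28)],"top",[f(P(x,108,.222),(285,180),13) for x in(28,-28)])
print("pred far stop top centre, y119",f(P(0,119,.09),(280,170),6.2),"y111",f(P(0,111,.09),(280,170),6.2))
print("pred cheeks far end tops", [f(P(x,43+64,.116),(280,170),6.2) for x in(35,-35)])
print("bottom of cheeks",[f(P(x,43+64,.06),(280,170),6.2) for x in(39,31,-31,-39)])
print("10mm x in px(6.2):",f(P(10,111,.09),(280,170),6.2)-f(P(0,111,.09),(280,170),6.2))
s=cv2.imread("pics/side0.png");g=lambda im,g:np.clip(255*(im/255.)**g*1.2,0,255).astype('uint8')
cv2.imwrite('pics/s0d.png',cv2.resize(g(s[215:262,283:325],.8),None,fx=12,fy=12,interpolation=cv2.INTER_CUBIC))
print("s0d cheeks far end tops",[f(P(x,43+64,.116),(283,215),12) for x in(39,31,-31,-39)],"far stop top y119 x0",f(P(0,119,.09),(283,215),12))
```

```text
pred cassette bottom corners [array([ 61.678 , 537.9086]), array([304.5636, 558.0096])] top [array([ 56.8696, 356.3665]), array([302.9773, 375.849 ])]
pred far stop top centre, y119 [116.2064 490.6497] y111 [119.469  482.3352]
pred cheeks far end tops [array([ 49.335 , 425.6054]), array([191.6385, 438.0237])]
bottom of cheeks [array([ 44.2091, 523.805 ]), array([ 60.1287, 525.2596]), array([184.2249, 536.599 ]), array([200.3308, 538.0706])]
10mm x in px(6.2): [-20.2007  -1.8053]
s0d cheeks far end tops [array([ 44.3142, 282.8553]), array([ 75.606, 285.586]), array([319.5544, 306.8745]), array([351.2182, 309.6376])] far stop top y119 x0 [189.3833 410.1122]
```

View pics/s0d.png

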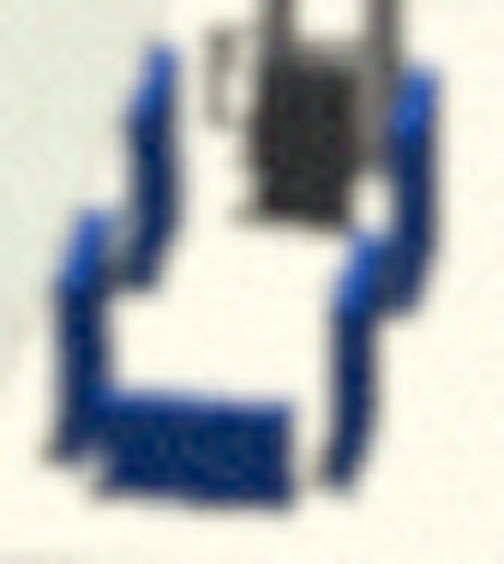

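Emit:
carry_out([
  [0.001, 0.0035, 0.025],
  [0, 0, 0.022],
  [0, 0, 0.005],
  [0, 0, 0],
], spin=[0, 0, 0, 0], claw=[1, 1, 1, 1])

```text
t: 9.35
tool_pos: [0.5822, -0.1252, 0.1584]
tcp_rot: [[0.993, -0.116, -0.002], [-0.116, -0.993, 0.001], [-0.002, -0.0, -1.0]]
force: [0.5, 0.4, -3.7]
grip_width: 0.0555
```

```bash
cat > look.py <<'E'
import sys
from h import *
def look(tag,tc=None,sc=None,ft=8,fs=8,g=.6):
    f=lambda im:np.clip(255*(im/255.)**g*1.3,0,255).astype('uint8')
    for n,c,k in(("top",tc,ft),("side",sc,fs)):
        if c is None: continue
        im=read_camera(n);cv2.imwrite(f"pics/{n}{tag}.png",im)
        u0,u1,v0,v1=c;cv2.imwrite(f"pics/{n}{tag}c.png",cv2.resize(f(im[v0:v1,u0:u1]),None,fx=k,fy=k,interpolation=cv2.INTER_CUBIC))
    s=state();print("t",s["t"],"mix",inmix(s["tool_pos"]),s["tool_pos"],"F",s["force"],"w",s["grip_width"])
E
python3 -c "
from look import *
look('5',(345,425,220,275),(275,330,190,265),9,8)"
```

```text
t 9.45 mix [ 1.6227 38.989 ] [ 0.5832 -0.1255  0.1607] F [ 0.355  -0.8474 -3.9345] w 0.055453357887945386
```

View pics/top5c.png

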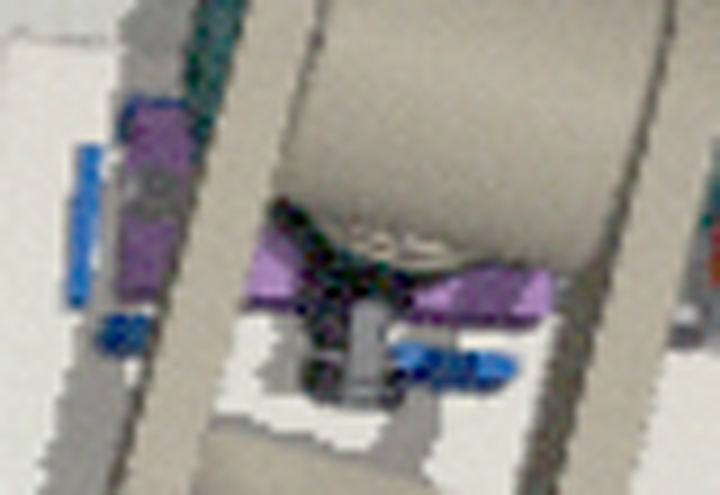

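View pics/side5c.png

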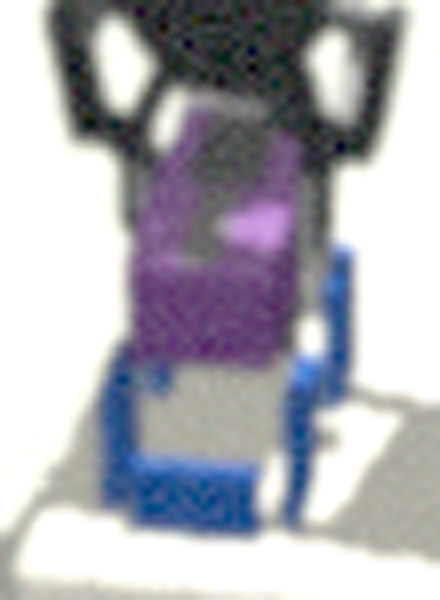

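Run:
```python
from h import *
t=lambda p:uc(p,(345,220),9)
for z,p in[(.172,(123,110)),(.172,(117,297)),(.172,(553,295)),(.126,(535,322)),(.126,(250,305)),(.116,(400,343)),(.116,(515,358)),(.116,(515,378)),(.116,(125,96)),(.116,(105,320))]: print(z,p,inmix(atz("top",t(p),z)))
```

```text
0.172 (123, 110) [ 23.3626 111.3798]
0.172 (117, 297) [-33.7314 107.5371]
0.172 (553, 295) [-19.0774 -23.2108]
0.126 (535, 322) [-21.8458 -24.9773]
0.126 (250, 305) [-26.0035  63.5879]
0.116 (400, 343) [-31.6431  14.9812]
0.116 (515, 358) [-32.5044 -21.1749]
0.116 (515, 378) [-38.7696 -21.7383]
0.116 (125, 96) [ 37.0744 108.2285]
0.116 (105, 320) [-34.2896 107.4462]
```

Run:
```python
from h import *
im=cv2.imread("pics/top5.png").astype(float);b,g,r=im[...,0],im[...,1],im[...,2]
# purple: b and r greater than g
m=((b+r)/2-g)/(im.mean(2)+5)
def col(u,v0,v1): # lower edge of purple at column u : subpixel half crossing
    p=m[v0:v1,u]; return p
print("cols lower edge")
for u in list(range(373,379))+list(range(391,407)):
    p=m[245:262,u]; print(u,np.round(p,2))
print("rows left edge")
for v in range(230,256): print(v,np.round(m[v,352:368],2))
```

```text
cols lower edge
373 [ 0.03  0.03  0.2   0.27  0.34  0.38  0.41  0.4   0.6   0.11 -0.02 -0.03
 -0.02 -0.02 -0.03 -0.02 -0.01]
374 [ 0.24  0.28  0.34  0.4   0.39  0.4   0.42  0.39  0.52  0.07 -0.02 -0.03
 -0.03 -0.03 -0.02 -0.03 -0.01]
375 [ 0.16  0.5   0.32  0.43  0.4   0.39  0.4   0.39  0.61  0.25 -0.02 -0.01
 -0.02 -0.01 -0.04 -0.01 -0.02]
376 [ 0.58  0.26  0.37  0.45  0.39  0.41  0.39  0.38  0.51  0.39 -0.02 -0.03
 -0.04 -0.04 -0.02 -0.01 -0.02]
377 [ 0.25  0.24  0.44  0.42  0.39  0.4   0.44  0.38  0.39  0.33  0.02 -0.02
 -0.01  0.    0.03 -0.04 -0.02]
378 [-0.19 -0.17  0.    0.2   0.23  0.75  0.22  0.25  0.08  0.43  0.08  0.
 -0.02 -0.05  0.01 -0.03 -0.05]
391 [ 0.   -0.06 -0.02  0.08 -0.01 -0.3   0.28  0.43  0.39  0.55  0.71  0.02
 -0.01  0.1   0.18  0.07  0.91]
392 [-0.01 -0.06 -0.01 -0.08 -0.02 -0.35  0.2   0.33  0.41  0.41  0.42  0.09
  0.02  0.07  0.4   0.4   0.62]
393 [-0.01  0.01 -0.05 -0.09 -0.01  0.09  0.31  0.42  0.41  0.43  0.98  0.1
 -0.05  0.06  0.43  0.46  0.12]
394 [-0.02 -0.16 -0.05 -0.03 -0.08  0.05  0.4   0.42  0.41  0.55  0.53  0.05
 -0.04  0.07  0.12  0.22  0.2
[... 3299 characters left out ...]
19  0.02 -0.05  0.03  0.17  0.4   0.52  0.55  0.33  0.28
  0.12 -0.02 -0.03 -0.02]
250 [ 0.1   0.14  0.17  0.07 -0.02  0.03  0.17  0.5   0.36  0.38  0.31 -0.05
 -0.12 -0.06 -0.03 -0.03]
251 [ 0.09  0.17  0.13  0.04 -0.02  0.08  0.33  0.32  0.43  0.42  0.32  0.02
 -0.05 -0.03 -0.04 -0.05]
252 [ 0.13  0.09  0.18  0.07 -0.05  0.    0.21  0.26  0.39  0.42  0.22 -0.09
 -0.03 -0.02 -0.05 -0.04]
253 [ 0.03  0.14  0.12 -0.02  0.    0.04  0.15  0.27  0.2   0.16  0.02 -0.03
 -0.04 -0.05 -0.06 -0.02]
254 [ 0.01  0.02 -0.02 -0.03 -0.01 -0.04  0.02  0.   -0.03 -0.02 -0.04 -0.13
 -0.04 -0.03 -0.02 -0.03]
255 [-0.03 -0.03 -0.02  0.02 -0.04  0.3   0.66  0.13  0.2   0.09  0.06 -0.11
 -0.04 -0.04 -0.03 -0.03]
```

Run:
```python
from h import *
zb=.1607-.0345
def P(p,X): 
    c,s=np.cos(p[2]),np.sin(p[2]);X=np.array(X)/1000;return np.array([p[0]+c*X[0]-s*X[1],p[1]+s*X[0]+c*X[1],zb+X[2]])
def dline(uv,a,b):
    d=(b-a)/np.linalg.norm(b-a);n=np.array([-d[1],d[0]]);return n@(uv-a)
# cassette frame: world yaw = MA+pi/2 ; -x(mixer) side is cassette +y ; far end is +x
low=[(360,253.1),(373,253.9),(375,254.1),(376.5,254.4),(391,255.6),(394,255.6),(396,255.7),(399,255.8),(401,256.0),(403,255.9)]
left=[(358.4,232),(358.4,234),(358.3,236),(358.3,237),(358,245),(358,246),(357.9,247),(357.7,248),(357.9,250),(357.6,251)]
near=[(405.9,250),(405.9,252),(406,254)]
def f(p):
    r=[]
    A=proj("top",P(p,(-65,28,0)));B=proj("top",P(p,(65,28,0)))
    r+=[dline(np.array(u),A,B) for u in low]
    A=proj("top",P(p,(65,28,46)));B=proj("top",P(p,(65,-28,46)));A2=proj("top",P(p,(65,28,0)));B2=proj("top",P(p,(65,-28,0)))
    r+=[dline(np.array(u),A,B) for u in left] 
    A=proj("top",P(p,(-65,28,46)));B=proj("top",P(p,(-65,-28,46)))
    r+=[dline(np.array(u),A,B) for u in near]
    return np.array(r)
r=least_squares(f,[.583,-.12,1.456],loss="soft_l1",f_scale=.3);print(r.x,"yaw rel mixer",r.x[2]-MA-np.pi/2,"centre mix",inmix(r.x[:2]));print(f(r.x))
```

```text
[ 0.5832 -0.1205  1.4987] yaw rel mixer 0.043140321853082586 centre mix [ 1.0328 43.9381]
[ 0.2048  0.2292  0.1562 -0.0483 -0.3281 -0.1382 -0.1114 -0.0213 -0.0944
  0.132  -0.3333 -0.2207 -0.2079 -0.1516 -0.0006  0.0557  0.0122 -0.1312
  0.1811 -0.0621  0.2312  0.3236  0.5158]
```

Emit:
carry_out([
  [-0.0012, 0.0009, 0.003],
  [0, 0, 0.002],
  [0, 0, 0],
], spin=[0.045, 0, 0], claw=[1, 1, 1])

```text
t: 9.75
tool_pos: [0.5816, -0.1261, 0.1551]
tcp_rot: [[0.987, -0.158, 0.001], [-0.158, -0.987, -0.0], [0.001, 0.0, -1.0]]
force: [-0.6, 0.0, -4.8]
grip_width: 0.0555
```

```bash
python3 -c "
from look import *
look('6',(345,425,220,275),(275,330,190,265),9,8)"
```

```text
t 9.85 mix [ 0.1238 38.1416] [ 0.5816 -0.1261  0.1549] F [ 0.9296 -0.5833 -3.9442] w 0.05567214455817257
```

View pics/top6c.png

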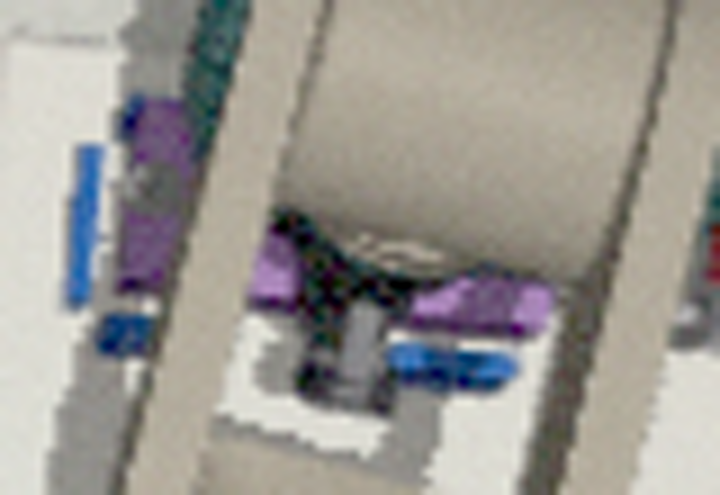

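View pics/side6c.png

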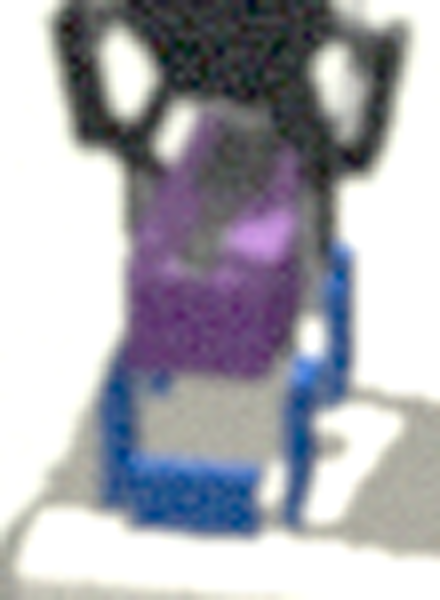

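```bash
cat > cfit.py <<'E'
from h import *
def cross(p,th=.2): # last index where p>th going up, subpixel
    i=np.where(p>th)[0]
    if len(i)==0: return None
    i=i[-1]
    return i+ (p[i]-th)/(p[i]-p[i+1]+1e-9) if i+1<len(p) else None
def cfit(name,zb,cols=(373,374,375,376,391,393,394,396,397,399,401,402),vr=(245,258),rows=(233,235,236,237,245,246,247,248,249,250),ur=(356,366),far=True):
    im=cv2.imread(name).astype(float);m=((im[...,0]+im[...,2])/2-im[...,1])/(im.mean(2)+5)
    low=[(u,vr[0]+cross(m[vr[0]:vr[1],u])) for u in cols if cross(m[vr[0]:vr[1],u]) is not None]
    left=[]
    for v in rows:
        p=m[v,ur[0]:ur[1]][::-1]
        c=cross(p)
        if c is not None: left.append((ur[1]-1-c,v))
    def P(p,X):
        c,s=np.cos(p[2]),np.sin(p[2]);X=np.array(X)/1000;return np.array([p[0]+c*X[0]-s*X[1],p[1]+s*X[0]+c*X[1],zb+X[2]])
    def dl(uv,a,b):
        d=(b-a)/np.linalg.norm(b-a);return d[0]*(uv[1]-a[1])-d[1]*(uv[0]-a[0])
    def f(p):
        A=proj("top",P(p,(-65,28,0)));B=proj("top",P(p,(65,28,0)));r=[dl(u,A,B) for u in low]
        A=proj("top",P(p,(65,28,46)));B=proj("top",P(p,(65,-28,46)));r+=[dl(u,A,B) for u in left];return np.array(r)
    r=least_squares(f,[.583,-.12,1.456],loss="soft_l1",f_scale=.3)
    print("low",np.round(low,1).tolist());print("left",np.round(left,1).tolist())
    print("yaw rel",r.x[2]-MA-np.pi/2,"centre",inmix(r.x[:2]),"res",np.round(r.fun,2))
E
python3 -c "
from cfit import *
cfit('pics/top5.png',.126);cfit('pics/top6.png',.121)
im=cv2.imread('pics/side6.png').astype(float);m=((im[...,0]+im[...,2])/2-im[...,1])/(im.mean(2)+5)
for v in range(222,238): print(v,np.round(m[v,286:316],1))"
```

```text
low [[373.0, 253.8], [374.0, 253.7], [375.0, 254.2], [376.0, 254.5], [391.0, 255.7], [393.0, 255.9], [394.0, 255.7], [396.0, 255.8], [397.0, 255.6], [399.0, 255.8], [401.0, 256.1], [402.0, 255.9]]
left [[359.1, 233.0], [358.3, 235.0], [358.7, 236.0], [358.4, 237.0], [358.3, 245.0], [358.3, 246.0], [358.1, 247.0], [357.7, 248.0], [358.1, 249.0], [358.1, 250.0]]
yaw rel 0.035982180718374446 centre [ 1.0921 43.3583] res [ 0.26  0.43  0.02 -0.17 -0.39 -0.39 -0.13 -0.07  0.18  0.08 -0.06  0.19
  0.15 -0.5  -0.05 -0.31  0.09  0.2   0.   -0.33  0.22  0.22]
low [[373.0, 253.8], [374.0, 254.1], [375.0, 254.1], [376.0, 254.4], [391.0, 256.6], [393.0, 256.4], [394.0, 256.6], [396.0, 256.7], [397.0, 256.5], [399.0, 256.7], [401.0, 257.0]]
left [[358.1, 233.0], [359.3, 235.0], [359.3, 236.0], [359.2, 237.0], [358.4, 245.0], [358.5, 246.0], [357.8, 247.0], [358.2, 248.0], [358.0, 249.0], [357.8, 250.0]]
yaw rel -0.0032571767181244216 centre [ 1.1218 42.1928] res [ 0.25  0.01  0.1  -0.   -0.57 -0.14 -0.25 -0.12  0.15  0.17  0.12 -1.48
 -0.08  0.06  0.1   0.05  0.26 -0.36  0.18  0.05 -0.01]
222 [-0.
[... 1806 characters left out ...]
0.5  0.5  0.6  0.5  0.7  0.5  0.5  0.3  0.1  0.   0.  -0.
 -0.   0. ]
234 [-0.1 -0.1 -0.   0.   0.4  0.6  0.5  0.6  0.6  0.7  0.6  0.6  0.6  0.6
  0.6  0.5  0.6  0.6  0.6  0.6  0.6  0.8  0.7  0.1  0.   0.1  0.1  0.1
  0.1  0. ]
235 [-0.1 -0.   0.   0.1  0.3  0.6  0.6  0.6  0.6  0.5  0.5  0.6  0.4  0.6
  0.6  0.6  0.7  0.5  0.6  0.6  0.7  0.5  0.4  0.1 -0.   0.1  0.2  0.2
  0.2  0.2]
236 [-0.1 -0.1  0.   0.3  0.4  0.3  0.2  0.3  0.3  0.5  0.3  0.3  0.2  0.2
  0.2  0.3  0.3  0.4  0.4  0.5  0.5  0.4  0.2  0.   0.   0.1  0.2  0.3
  0.2  0.1]
237 [-0.1 -0.   0.   0.2  0.2  0.1  0.1  0.1  0.3  0.3  0.1  0.  -0.   0.
  0.   0.1  0.1  0.   0.1  0.2  0.2  0.1  0.1 -0.   0.   0.2  0.2  0.3
  0.1  0.2]
```

Emit:
carry_out([
  [-0.0018, -0.0005, 0],
  [0, 0, 0.006],
  [0, 0, 0.006],
  [0, 0, 0],
], spin=[0, 0, 0, 0], claw=[1, 1, 1, 1])

```text
t: 10.25
tool_pos: [0.5797, -0.1253, 0.1412]
tcp_rot: [[0.987, -0.159, -0.0], [-0.159, -0.987, -0.0], [-0.0, 0.0, -1.0]]
force: [1.5, -1.3, -5.4]
grip_width: 0.0554
```

```bash
python3 -c "
from look import *
look('7',(345,425,220,275),(275,330,190,265),9,8)
from cfit import *
cfit('pics/top7.png',.109)"
```

```text
t 10.35 mix [-1.8397 38.7211] [ 0.5797 -0.1253  0.1419] F [ 2.2634 -0.6067 -5.5576] w 0.05540952453005676
low [[373.0, 254.7], [374.0, 255.3], [375.0, 255.6], [376.0, 255.8]]
left [[358.3, 233.0], [358.2, 235.0], [359.2, 236.0], [358.9, 237.0], [357.6, 245.0], [357.5, 246.0], [357.6, 247.0], [357.2, 248.0], [357.4, 249.0], [357.1, 250.0]]
yaw rel 0.007640804703779036 centre [-0.644 43.502] res [ 0.5   0.04 -0.14 -0.22 -0.48 -0.34  0.75  0.52 -0.05 -0.09  0.15 -0.18
  0.16 -0.04]
```

View pics/side7c.png

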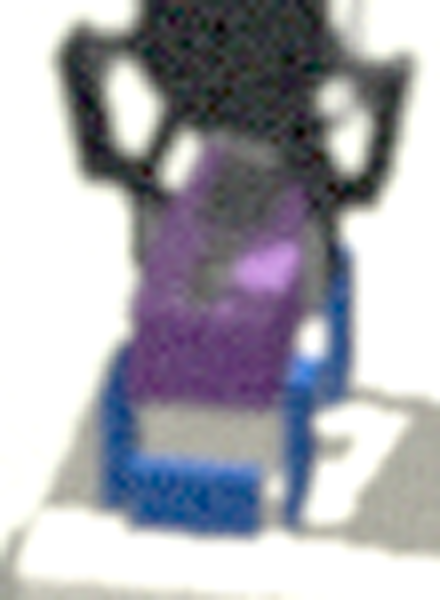

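View pics/top7c.png

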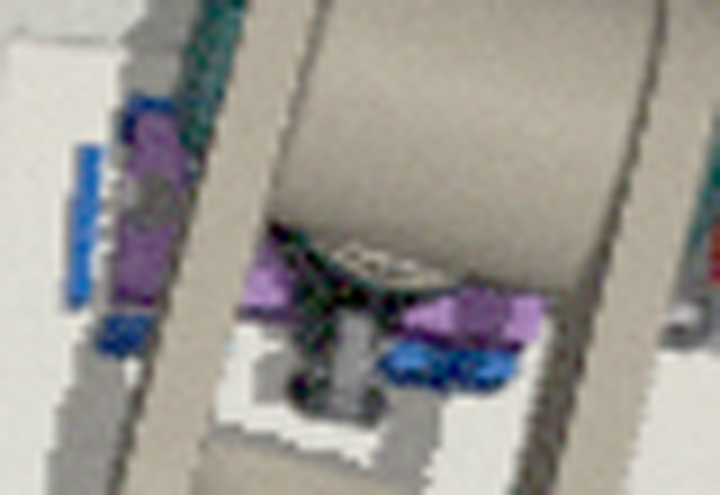

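Emit:
carry_out([
  [0, 0, 0.008],
  [0, 0, 0.008],
  [0, 0, 0.008],
  [0, 0, 0.006],
  [0, 0, 0],
], spin=[0, 0, 0, 0, 0], claw=[1, 1, 1, 1, 1])

```text
t: 10.85
tool_pos: [0.5797, -0.1254, 0.1113]
tcp_rot: [[0.987, -0.159, -0.0], [-0.159, -0.987, -0.0], [0.0, 0.0, -1.0]]
force: [4.2, -1.8, -6.1]
grip_width: 0.0557
```

Emit:
carry_out([
  [0.001, 0, 0.004],
  [0, 0, 0.004],
  [0, 0, 0.003],
  [0, 0, 0.002],
  [0, 0, 0],
], spin=[0, 0, 0, 0, 0], claw=[1, 1, 1, 1, 1])

```text
t: 11.35
tool_pos: [0.5803, -0.1254, 0.0987]
tcp_rot: [[0.987, -0.159, -0.001], [-0.159, -0.987, 0.0], [-0.001, -0.0, -1.0]]
force: [0.3, -0.1, -4.2]
grip_width: 0.0559
```

Emit:
carry_out([
  [0, 0, 0.001],
  [0, 0, 0.001],
  [0, 0, 0.001],
  [0, 0, 0],
], spin=[0, 0, 0, 0], claw=[1, 1, 1, 1])

```text
t: 11.75
tool_pos: [0.5806, -0.1255, 0.0962]
tcp_rot: [[0.987, -0.159, -0.0], [-0.159, -0.987, -0.0], [-0.0, 0.0, -1.0]]
force: [0.8, -0.3, -4.1]
grip_width: 0.0557
```

```bash
python3 -c "
from look import *
look('8',(345,425,220,275),(275,330,190,265),9,8)"
```

```text
t 11.85 mix [-0.8927 38.6369] [ 0.5807 -0.1255  0.0963] F [-0.0577 -0.4286 -3.1023] w 0.05548158922372942
```

View pics/side8c.png

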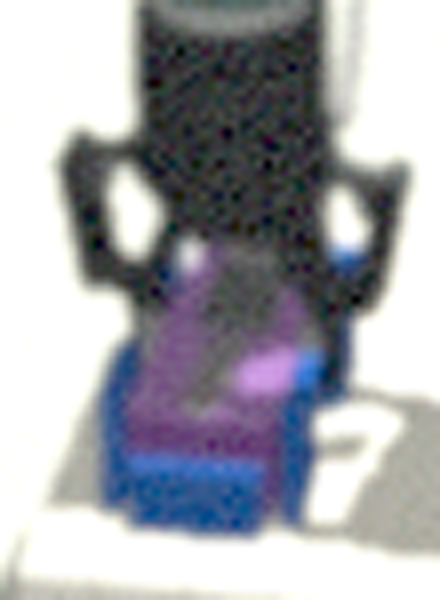

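Cassette sits inside the cheeks, nearly on the floor, no side forces. Last millimetres until contact, then release.

Emit:
carry_out([
  [0, 0, 0.001],
  [0, 0, 0.001],
  [0, 0, 0],
  [0, 0, 0],
], spin=[0, 0, 0, 0], claw=[1, 1, 1, 1])

```text
t: 12.25
tool_pos: [0.5806, -0.1255, 0.0943]
tcp_rot: [[0.987, -0.159, -0.0], [-0.159, -0.987, -0.0], [-0.0, 0.0, -1.0]]
force: [-0.2, 0.6, -4.2]
grip_width: 0.0558
```

Emit:
carry_out([
  [0, 0, 0.001],
  [0, 0, 0],
  [0, 0, 0.001],
  [0, 0, 0],
], spin=[0, 0, 0, 0], claw=[1, 1, 1, 1])

```text
t: 12.65
tool_pos: [0.5807, -0.1255, 0.0929]
tcp_rot: [[0.987, -0.159, 0.0], [-0.159, -0.987, -0.0], [0.0, 0.0, -1.0]]
force: [-1.9, -0.2, -0.2]
grip_width: 0.0556
```

Emit:
carry_out([
  [0, 0, 0],
  [0, 0, 0],
  [0, 0, 0],
  [0, 0, 0],
  [0, 0, 0],
  [0, 0, -0.02],
  [0, 0, -0.04],
  [0, 0, -0.05],
], spin=[0, 0, 0, 0, 0, 0, 0, 0], claw=[0.3, 0.15, 0, 0, 0, 0, 0, 0])

```text
t: 13.45
tool_pos: [0.5796, -0.1252, 0.2013]
tcp_rot: [[0.987, -0.159, -0.005], [-0.159, -0.987, 0.001], [-0.005, -0.0, -1.0]]
force: [1.2, -0.4, 0.5]
grip_width: 0.0851
```

Emit:
carry_out([
  [0, 0, -0.05],
  [0, 0, -0.03],
  [-0.05, 0, 0],
  [-0.05, 0, 0],
  [-0.05, 0, 0],
  [0, 0, 0],
], spin=[-0.043, 0, 0, 0, 0, 0], claw=[0, 0, 1, 1, 1, 1])

```text
t: 14.05
tool_pos: [0.4272, -0.1071, 0.2821]
tcp_rot: [[0.993, -0.117, -0.0], [-0.117, -0.993, -0.0], [-0.0, 0.0, -1.0]]
force: [-1.0, 0.2, -0.4]
grip_width: 0.0279
```

```bash
python3 -c "
from look import *
look('9',(345,465,215,290),(275,345,175,270),6.5,6.3)
s=state();print(np.arctan2(s['tcp_rot'][1,0],s['tcp_rot'][0,0]))"
```

```text
t 14.15 mix [-151.3004   38.9249] [ 0.4313 -0.1079  0.2831] F [ 0.5875 -0.4454  0.2906] w 0.012439237851541126
-0.11736745739124656
```

View pics/top9c.png

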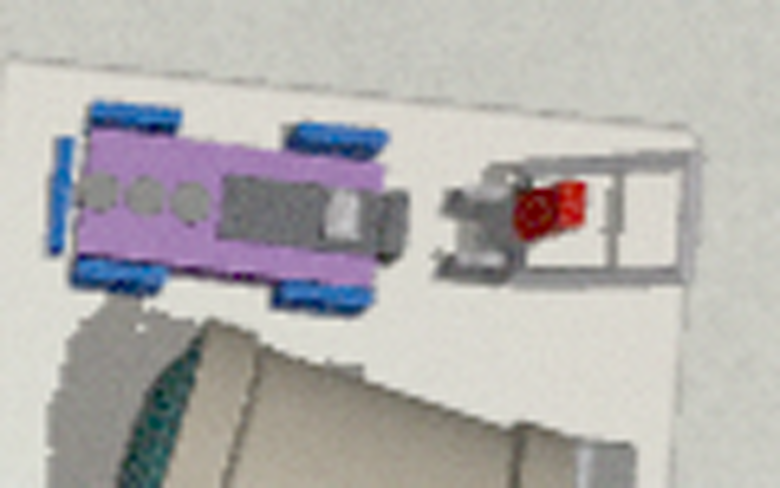

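View pics/side9c.png

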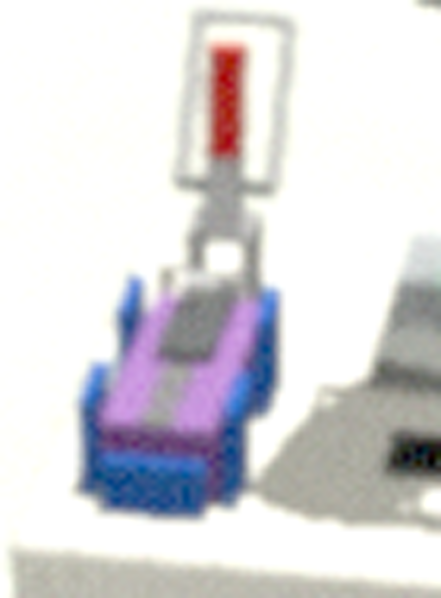

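Run:
```python
from h import *
a=uc((228,48),(275,175),6.3);b=uc((570,203),(345,215),6.5)
p,e=tri(a,b);m=inmix(p);print(p,e,m,"q",np.arctan2(-(m[1]+70),p[2]*1000-118),"r",np.hypot(m[1]+70,p[2]*1000-118))
# loop bar ends in both
for A,B in [(((197,15)),((697,152))),((292,22),(682,272))]:
  p,e=tri(uc(A,(275,175),6.3),uc(B,(345,215),6.5));m=inmix(p);print(p,e,m)
```

```text
[ 0.5666 -0.2476  0.2163] [np.float64(0.4179279295192678), np.float64(0.4179279295191573)] [ -0.841  -84.2146] q 0.14365861681129677 r 99.28823663021024
[ 0.5871 -0.3013  0.21  ] [np.float64(1.2921520373608768), np.float64(1.2921520373606654)] [  25.7027 -135.1977]
[ 0.5377 -0.2932  0.2109] [np.float64(1.3674397662053535), np.float64(1.3674397662055806)] [ -24.3251 -132.8446]
```

Emit:
carry_out([
  [0, 0, -0.017],
  [0.0302, 0.0296, 0],
  [0.0302, 0.0296, 0],
  [0.0302, 0.0296, 0],
  [0.0302, 0.0296, 0],
  [0.0302, 0.0296, 0],
  [0, 0, 0],
  [0, 0, 0],
], spin=[-0.002, 0, 0, 0, 0, 0, 0, 0], claw=[1, 1, 1, 1, 1, 1, 1, 1])

```text
t: 14.95
tool_pos: [0.5659, -0.2732, 0.2968]
tcp_rot: [[0.993, -0.115, -0.003], [-0.115, -0.993, 0.002], [-0.003, -0.001, -1.0]]
force: [-0.6, 0.2, 0.6]
grip_width: -0.0002
```

```bash
python3 -c "
from look import *
look('10',None,(275,375,120,220),5,6)"
```

```text
t 15.0 mix [   0.9388 -109.0373] [ 0.5655 -0.2724  0.2984] F [-0.0695 -0.261   0.2462] w 4.10283418002174e-06
```

View pics/side10c.png

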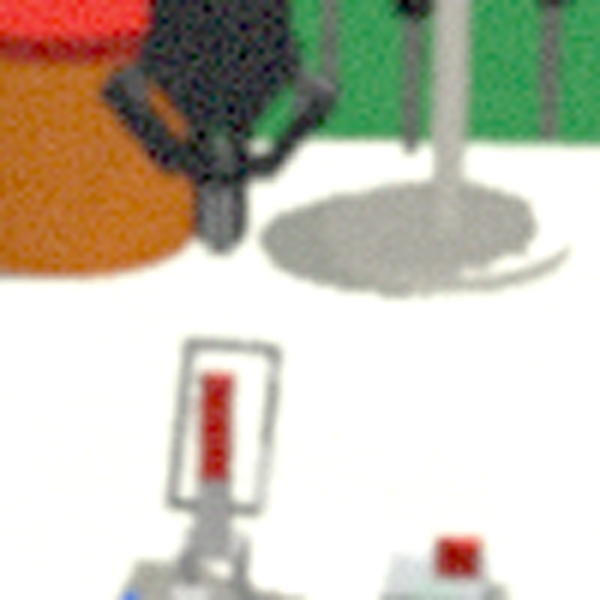

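Emit:
carry_out([
  [0, 0, 0.03],
  [0, 0, 0.026],
  [0, 0, 0.02],
  [0, 0, 0],
  [0, 0, 0],
], spin=[0, 0, 0, 0, 0], claw=[1, 1, 1, 1, 1])

```text
t: 15.5
tool_pos: [0.5649, -0.2718, 0.2251]
tcp_rot: [[0.993, -0.114, 0.002], [-0.114, -0.993, -0.001], [0.002, 0.001, -1.0]]
force: [-0.6, 0.5, 0.4]
grip_width: 0.0001
```

Emit:
carry_out([
  [0, -0.006, 0],
  [0, -0.008, 0],
  [0, -0.008, 0],
  [0, -0.006, 0],
  [0, -0.004, 0],
  [0, 0, 0],
  [0, 0, 0],
], spin=[0, 0, 0, 0, 0, 0, 0], claw=[1, 1, 1, 1, 1, 1, 1])

```text
t: 16.2
tool_pos: [0.5683, -0.2404, 0.2231]
tcp_rot: [[0.993, -0.114, -0.0], [-0.114, -0.993, 0.0], [-0.0, -0.0, -1.0]]
force: [0.3, -0.1, -0.2]
grip_width: -0.0001
```

```bash
python3 -c "
from look import *
look('11',(345,465,215,290),(275,345,165,260),6.5,6.3)"
```

```text
t 16.3 mix [  0.0552 -77.1094] [ 0.5683 -0.2406  0.223 ] F [ 0.0719 -0.3629  0.2186] w -0.00011741357973909275
```

View pics/side11c.png

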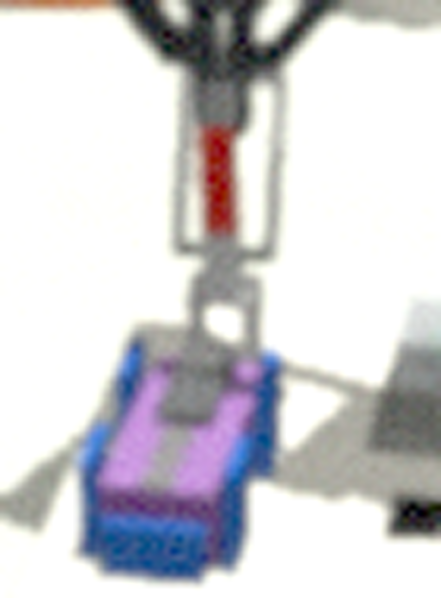

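View pics/top11c.png

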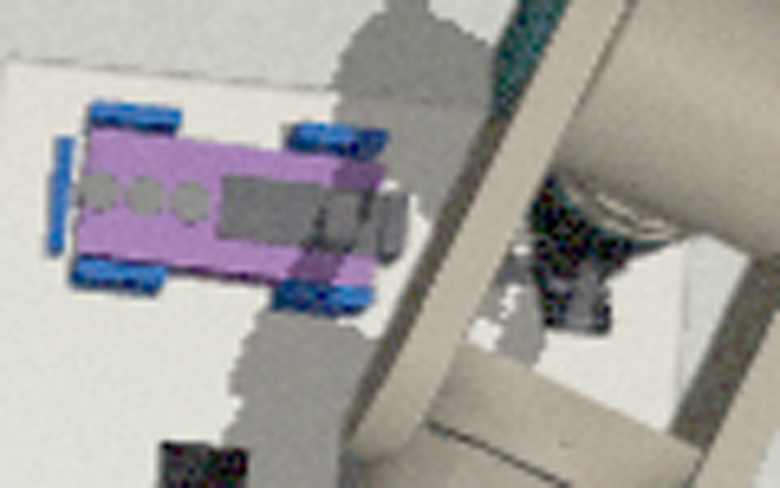

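```bash
cat >> h.py <<'E'
def P3(x,y,z): w=mw(x,y);return np.array([w[0],w[1],z/1000])
def hp(q,r,n=0): return P3(0,-70-r*np.sin(q)+n*np.cos(q),118+r*np.cos(q)+n*np.sin(q))
def bar(q,rel,L=89):
    a=q-rel;p=q+np.radians(10);return P3(0,-70-24*np.sin(p)-L*np.sin(a),118+24*np.cos(p)+L*np.cos(a))
E
python3 - <<'E'
from h import *
f=lambda p:(proj("side",p)-np.array((275,165))+.5)*6.3-.5
for q in(-.17,-.13,-.05,.1): print(q,"tip",f(hp(q,100)),"r40",f(hp(q,40)),"bar",f(bar(q,-.52)))
print("finger bottom +y",f(P3(0,-66,201)),"-y",f(P3(0,-88,201)))
E
```

```text
-0.17 tip [214.1583 136.1164] r40 [218.6784 234.2257] bar [231.3135  80.4582]
-0.13 tip [215.6115 131.6924] r40 [219.2458 232.4291] bar [232.8464  79.4074]
-0.05 tip [218.5312 123.7128] r40 [220.389  229.1613] bar [235.8351  78.3764]
0.1 tip [223.9907 111.9953] r40 [222.5394 224.2605] bar [241.1079  80.2441]
finger bottom +y [219.1168 153.6463] -y [227.0588 135.2963]
```

Emit:
carry_out([
  [0, -0.003, 0],
  [0, -0.002, 0],
  [0, -0.001, 0],
  [0, 0, 0],
], spin=[0, 0, 0, 0], claw=[1, 1, 1, 1])

```text
t: 16.7
tool_pos: [0.5686, -0.2362, 0.2231]
tcp_rot: [[0.993, -0.117, -0.001], [-0.117, -0.993, -0.003], [-0.0, 0.003, -1.0]]
force: [-0.3, -8.4, -1.4]
grip_width: 0.0003
```

Emit:
carry_out([
  [0, 0.003, 0],
  [0, 0, -0.04],
  [0, 0, -0.04],
  [0, 0.03, 0],
  [0, 0.028, 0],
  [0, 0, 0],
  [0, 0, 0],
], spin=[0, 0, 0, 0, 0, 0, 0], claw=[1, 1, 1, 0.62, 0.62, 0.62, 0.62])

```text
t: 17.4
tool_pos: [0.562, -0.2952, 0.3029]
tcp_rot: [[0.993, -0.115, -0.0], [-0.115, -0.993, 0.001], [-0.001, -0.001, -1.0]]
force: [0.4, -0.0, -0.6]
grip_width: 0.0326
```

```bash
python3 -c "
from look import *
look('12',(345,465,215,290),(275,345,150,245),6.5,6.3)"
```

```text
t 17.5 mix [   0.2596 -131.1209] [ 0.5623 -0.2943  0.3032] F [-0.0736  0.6025 -0.5124] w 0.03257995642857859
```

View pics/side12c.png

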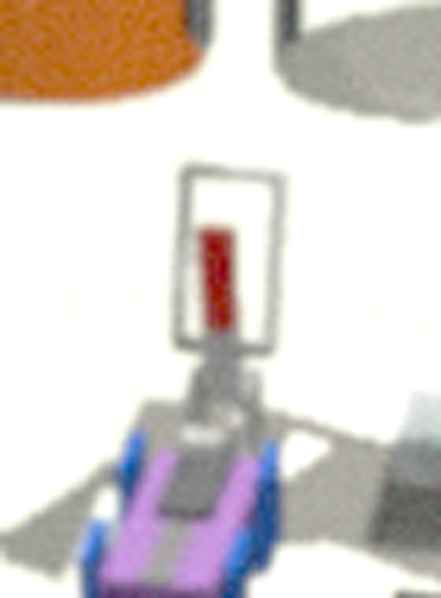

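Emit:
carry_out([
  [0, 0, 0.04],
  [0, 0, 0.038],
  [0, 0, 0],
  [0, -0.01, 0],
  [0, -0.01, 0],
  [0, -0.01, 0],
  [0, 0, 0],
], spin=[0, 0, 0, 0, 0, 0, 0], claw=[0.62, 0.62, 0.62, 0.62, 0.62, 0.62, 0.62])

```text
t: 18.2
tool_pos: [0.5664, -0.2638, 0.2274]
tcp_rot: [[0.994, -0.113, 0.003], [-0.113, -0.994, -0.001], [0.003, 0.001, -1.0]]
force: [0.3, 0.5, -0.5]
grip_width: 0.0327
```

Emit:
carry_out([
  [0, -0.006, 0],
  [0, -0.006, 0],
  [0, -0.005, 0],
  [0, -0.005, 0],
  [0, 0, 0],
  [0, 0, 0],
], spin=[0, 0, 0, 0, 0, 0], claw=[0.62, 0.62, 0.62, 0.62, 0.62, 0.62])

```text
t: 18.8
tool_pos: [0.568, -0.2435, 0.2253]
tcp_rot: [[0.993, -0.115, -0.0], [-0.115, -0.993, -0.0], [-0.0, 0.0, -1.0]]
force: [-0.5, 0.1, 0.4]
grip_width: 0.0325
```

```bash
python3 -c "
from look import *
look('13',(345,465,215,290),(275,345,150,245),6.5,6.3)"
```

```text
t 18.9 mix [  0.0861 -80.241 ] [ 0.568  -0.2437  0.2253] F [-0.1617 -0.1059 -0.4088] w 0.03226967785498789
```

View pics/side13c.png

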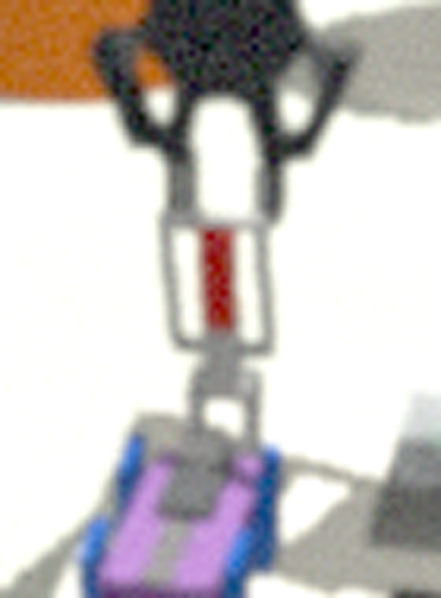

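Emit:
carry_out([
  [0, -0.006, 0],
  [0, -0.006, 0],
  [0, -0.006, 0],
  [0, 0, 0],
  [0, 0, 0],
  [0, 0, 0],
], spin=[0, 0, 0, 0, 0, 0], claw=[0.62, 0.62, 0.62, 0.62, 0.62, 0.62])

```text
t: 19.5
tool_pos: [0.5701, -0.2257, 0.2253]
tcp_rot: [[0.993, -0.115, 0.0], [-0.115, -0.993, -0.0], [0.0, 0.0, -1.0]]
force: [0.7, 0.2, -0.0]
grip_width: 0.0327
```

```bash
python3 -c "
from look import *
look('14',(345,465,215,290),(275,345,150,245),6.5,6.3)"
```

```text
t 19.6 mix [  0.0886 -62.2226] [ 0.57   -0.2258  0.2253] F [-0.5018 -0.7767 -0.746 ] w 0.0321049620943839
```

View pics/side14c.png

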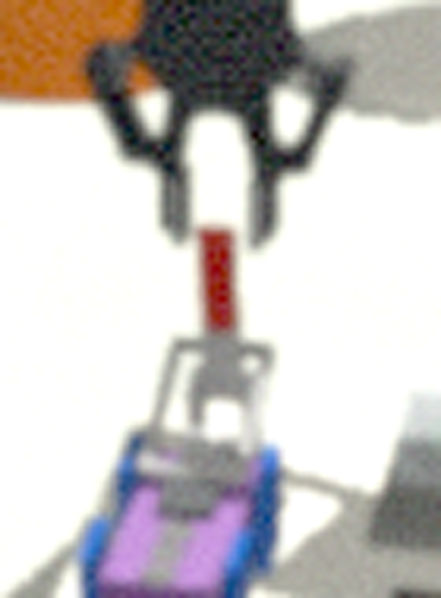

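View pics/top14c.png

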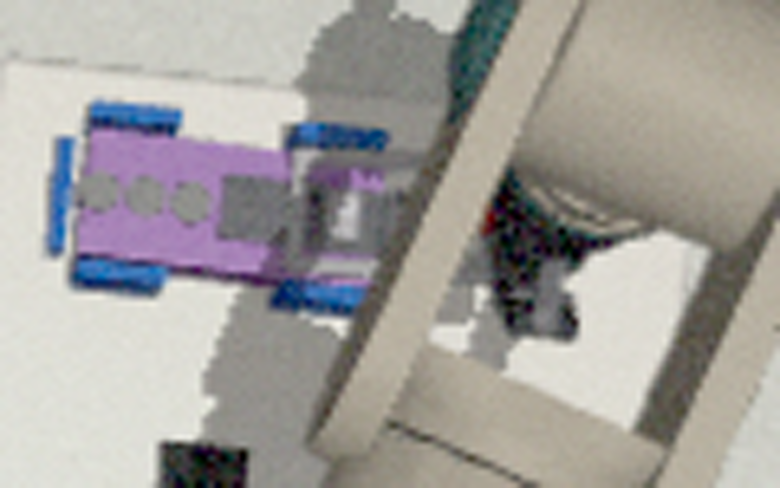

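Emit:
carry_out([
  [0, 0, -0.04],
  [0, -0.038, 0],
  [0, 0, 0],
  [0, 0, 0],
  [0, 0, 0],
  [0, 0, 0.03],
  [0, 0, 0.017],
  [0, 0, 0],
], spin=[0, 0, 0, 0, 0, 0, 0, 0], claw=[0.62, 0.62, 1, 1, 1, 1, 1, 1])

```text
t: 20.4
tool_pos: [0.573, -0.1882, 0.2144]
tcp_rot: [[0.993, -0.116, -0.006], [-0.116, -0.993, 0.002], [-0.007, -0.002, -1.0]]
force: [0.2, -0.1, -0.8]
grip_width: -0.0002
```

Emit:
carry_out([
  [0, 0.009, 0],
  [0, 0.01, 0],
  [0, 0.01, 0],
  [0, 0.01, 0],
  [0, 0.01, 0],
  [0, 0, 0],
], spin=[0, 0, 0, 0, 0, 0], claw=[1, 1, 1, 1, 1, 1])

```text
t: 21.0
tool_pos: [0.5684, -0.2382, 0.2182]
tcp_rot: [[0.993, -0.117, -0.0], [-0.117, -0.993, -0.001], [-0.0, 0.001, -1.0]]
force: [0.1, -0.2, -0.0]
grip_width: -0.0001
```

```bash
python3 -c "
from look import *
look('15',(345,465,215,290),(275,345,150,245),6.5,6.3)"
```

```text
t 21.1 mix [  0.0214 -73.4482] [ 0.5687 -0.237   0.2182] F [ 0.3196  0.1932 -0.6401] w 1.47579543064938e-05
```

View pics/side15c.png

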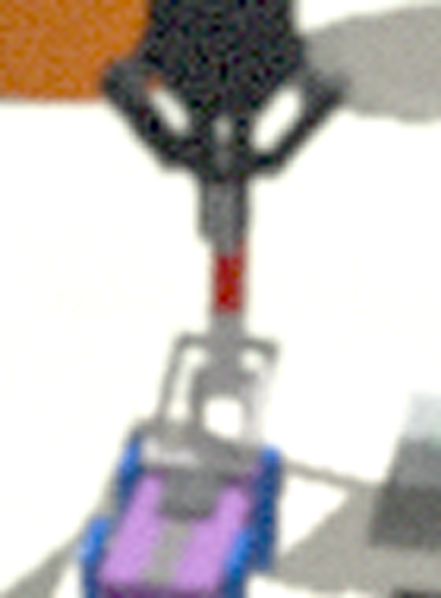

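View pics/top15c.png

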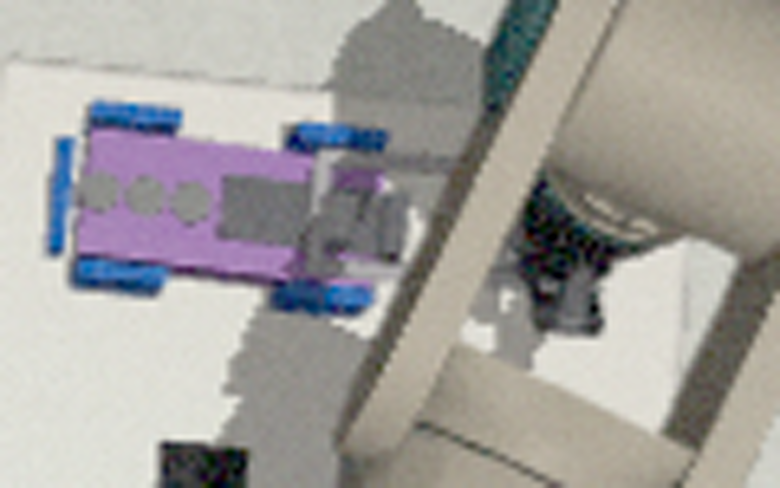

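Emit:
carry_out([
  [0, 0.009, 0.002],
  [0, 0.009, 0.003],
  [0, 0.008, 0.004],
  [0, 0.007, 0.005],
  [0, 0.006, 0.005],
  [0, 0, 0],
], spin=[0, 0, 0, 0, 0, 0], claw=[1, 1, 1, 1, 1, 1])

```text
t: 21.7
tool_pos: [0.5638, -0.2762, 0.1982]
tcp_rot: [[0.993, -0.116, -0.001], [-0.116, -0.993, 0.0], [-0.001, -0.0, -1.0]]
force: [0.3, -0.8, 0.6]
grip_width: -0.0002
```

```bash
python3 -c "
from look import *
look('16',(345,465,215,290),(275,345,150,245),6.5,6.3)"
```

```text
t 21.8 mix [  -0.0672 -112.1679] [ 0.5641 -0.2754  0.1988] F [ 0.7531 -0.078   0.6124] w 0.00010271246620651023
```

View pics/side16c.png

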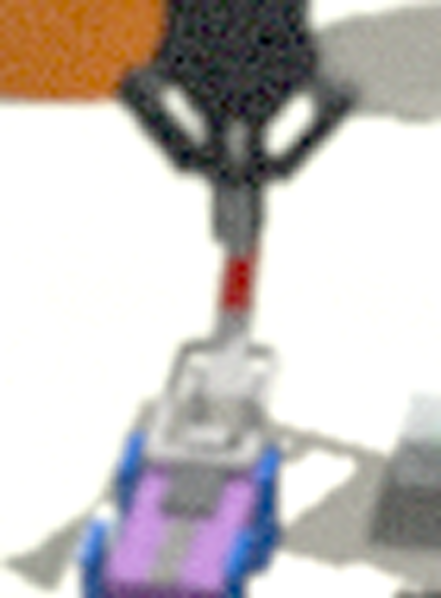

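View pics/top16c.png

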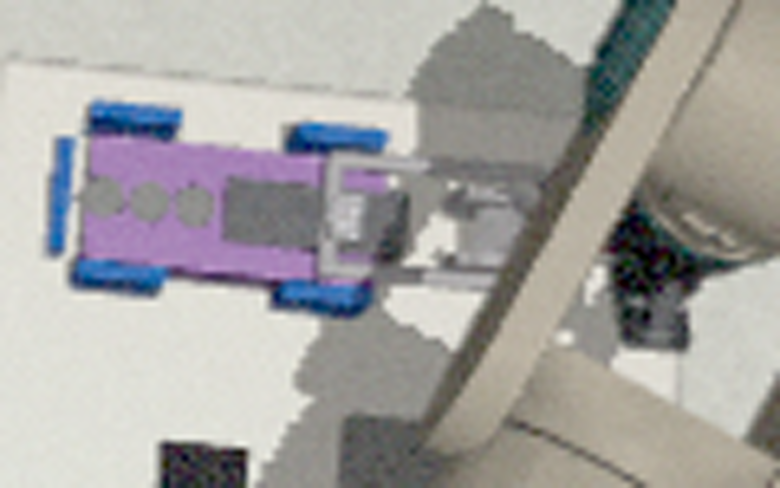

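Emit:
carry_out([
  [0, 0.007, 0.006],
  [0, 0.006, 0.008],
  [0, 0.005, 0.009],
  [0, 0.003, 0.009],
  [0, 0, 0],
], spin=[0, 0, 0, 0, 0], claw=[1, 1, 1, 1, 1])

```text
t: 22.3
tool_pos: [0.561, -0.2964, 0.1647]
tcp_rot: [[0.993, -0.116, -0.003], [-0.116, -0.993, 0.002], [-0.003, -0.001, -1.0]]
force: [0.4, 0.4, 0.4]
grip_width: 0.0003
```

Emit:
carry_out([
  [0, 0.002, 0.01],
  [0, 0.001, 0.01],
  [0, 0, 0.006],
  [0, 0, 0],
], spin=[0, 0, 0, 0], claw=[1, 1, 1, 1])

```text
t: 22.7
tool_pos: [0.561, -0.2987, 0.1394]
tcp_rot: [[0.993, -0.115, -0.002], [-0.115, -0.993, 0.002], [-0.003, -0.001, -1.0]]
force: [0.2, -0.4, 0.6]
grip_width: -0.0004
```

```bash
python3 -c "
from look import *
look('17',(345,465,215,290),(275,345,150,245),6.5,6.3)"
```

```text
t 22.8 mix [   0.1184 -135.8898] [ 0.5616 -0.299   0.1412] F [-0.0154 -0.3554 -0.6548] w -0.0003982339178970877
```

View pics/side17c.png

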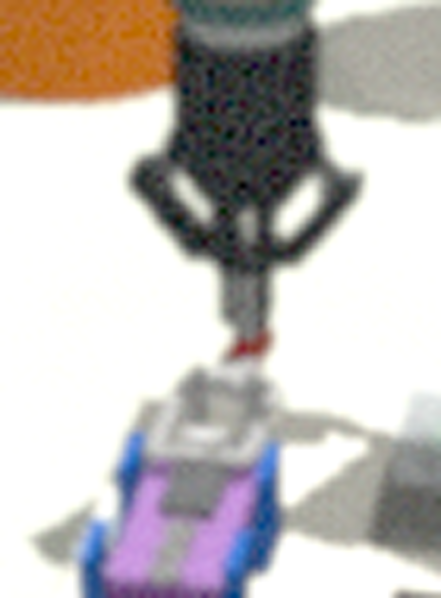

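Emit:
carry_out([
  [0, 0, 0.003],
  [0, 0, 0.002],
  [0, 0, 0.002],
  [0, 0, 0.001],
  [0, 0, 0],
], spin=[0, 0, 0, 0, 0], claw=[1, 1, 1, 1, 1])

```text
t: 23.3
tool_pos: [0.5622, -0.2992, 0.1357]
tcp_rot: [[0.993, -0.115, 0.003], [-0.115, -0.993, -0.001], [0.003, 0.001, -1.0]]
force: [-2.1, 1.6, 8.9]
grip_width: -0.0002
```

Emit:
carry_out([
  [0, 0, -0.04],
  [0, 0, -0.045],
  [-0.043, -0.01, 0],
  [-0.043, -0.01, 0],
  [-0.043, -0.01, 0],
  [-0.041, -0.01, 0],
  [0, 0, 0],
  [0, 0, 0],
], spin=[0, 0, 0, 0, 0, 0, 0, 0], claw=[1, 1, 1, 1, 1, 1, 1, 1])

```text
t: 24.1
tool_pos: [0.3971, -0.2399, 0.219]
tcp_rot: [[0.993, -0.115, 0.002], [-0.115, -0.993, -0.001], [0.002, 0.001, -1.0]]
force: [-0.6, -0.6, 1.1]
grip_width: -0.0002
```

```bash
python3 -c "
from look import *
look('18',(345,465,215,315),(275,385,150,245),6,6)"
```

```text
t 24.2 mix [-169.046   -96.4022] [ 0.3981 -0.2403  0.2189] F [ 0.7139 -0.0399 -0.6574] w -0.00012616285112369277
```

View pics/side18c.png

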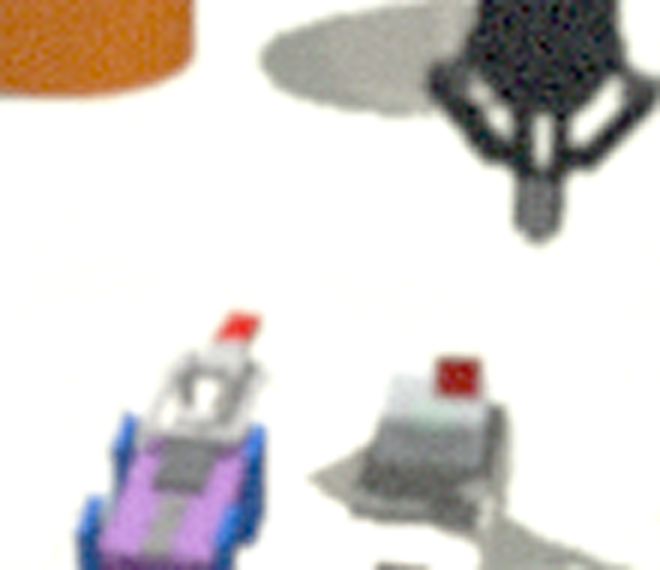

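View pics/top18c.png

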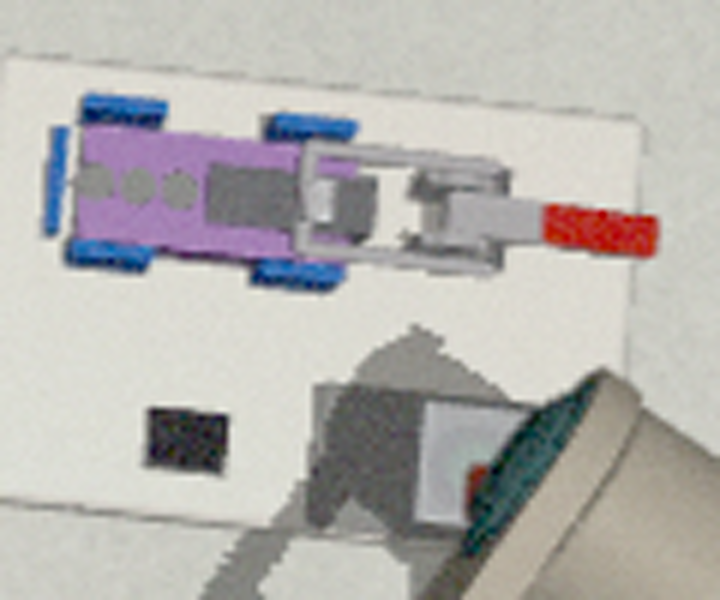

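Run:
```python
from h import *
print(inmix([.4395,-.2441]))
f=lambda n,p,o,k:(proj(n,p)-np.array(o)+.5)*k-.5
for q in(1.3,1.5,1.745): print(q,f("top",hp(q,100),(345,215),6),f("side",hp(q,100),(275,150),6))
# tab top corners observed side18c: (438,357),(482,360) ; centre top face
for x,y in((-143,-95),(-117,-95),(-143,-88),(-117,-88),(-143,-102),(-117,-102)): print(x,y,"side",f("side",P3(x,y,124),(275,150),6),"z102",f("side",P3(x,y,102),(275,150),6))
```

```text
[-127.4808  -95.3856]
1.3 [673.0595 225.6078] [242.2194 252.1215]
1.5 [669.9697 231.4124] [243.3418 281.3899]
1.745 [654.6957 237.1876] [243.0216 321.462 ]
-143 -95 side [480.9907 363.1977] z102 [479.7031 399.4815]
-117 -95 side [432.98  359.422] z102 [431.9682 395.654 ]
-143 -88 side [479.42   369.0884] z102 [478.1376 405.4464]
-117 -88 side [431.2692 365.2894] z102 [430.2641 401.5955]
-143 -102 side [482.5521 357.3421] z102 [481.2594 393.5519]
-117 -102 side [434.6807 353.5894] z102 [433.6622 389.7476]
```

Emit:
carry_out([
  [0, 0, 0.04],
  [0, 0, 0.03],
  [0, 0, 0.013],
  [0, 0, 0],
  [0.006, -0.001, 0],
  [0.005, 0, 0],
  [0, 0, 0],
], spin=[0, 0, 0, 0, 0, 0, 0], claw=[1, 1, 1, 1, 1, 1, 1])

```text
t: 24.9
tool_pos: [0.4097, -0.2406, 0.1368]
tcp_rot: [[0.993, -0.114, 0.002], [-0.114, -0.993, -0.002], [0.003, 0.001, -1.0]]
force: [-0.5, -0.4, 0.7]
grip_width: 0.0004
```

```bash
python3 -c "
from look import *
look('19',(345,465,215,315),(275,385,150,245),6,6)"
```

```text
t 25.0 mix [-158.3333  -95.2195] [ 0.4089 -0.2404  0.1362] F [0.5576 0.2352 0.259 ] w 4.058231017542262e-05
```

View pics/side19c.png

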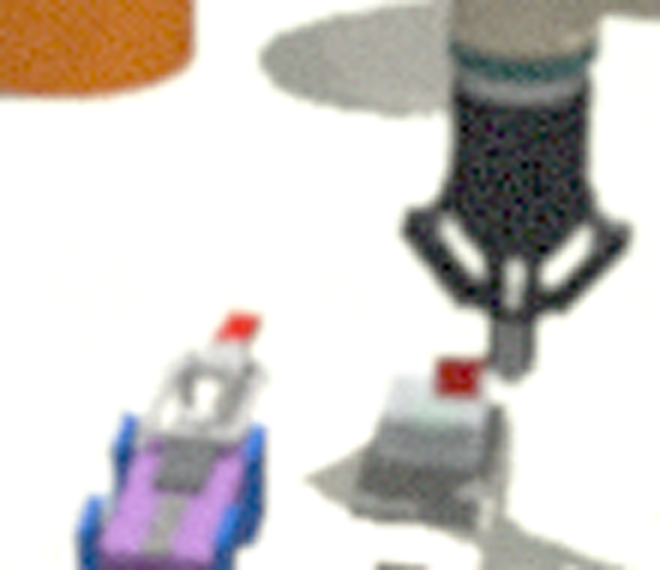

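Emit:
carry_out([
  [0.005, 0, 0.002],
  [0.004, 0, -0.004],
  [0.004, 0, -0.004],
  [0.004, 0, -0.004],
  [0.005, 0, -0.003],
  [0.005, 0, -0.003],
  [0.005, 0, -0.003],
  [0, 0, 0],
], spin=[0, 0, 0, 0, 0, 0, 0, 0], claw=[1, 1, 1, 1, 1, 1, 1, 1])

```text
t: 25.8
tool_pos: [0.4408, -0.244, 0.1547]
tcp_rot: [[0.993, -0.114, 0.001], [-0.114, -0.993, -0.001], [0.001, 0.0, -1.0]]
force: [-2.0, -1.0, 4.4]
grip_width: 0.0002
```

```bash
python3 -c "
from look import *
look('20',(345,465,215,315),(275,385,150,245),6,6)"
```

```text
t 25.9 mix [-126.8272  -95.17  ] [ 0.4402 -0.244   0.1544] F [-1.4533 -0.4888  4.0471] w 9.063698421145313e-05
```

View pics/side20c.png

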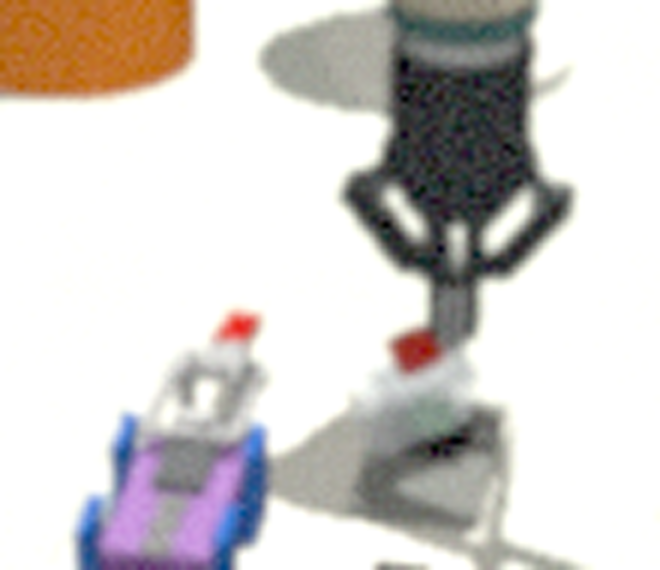

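Emit:
carry_out([
  [0.005, 0, -0.003],
  [0.006, 0, -0.002],
  [0.006, 0, -0.002],
  [0.006, 0, -0.001],
  [0.006, 0, 0],
  [0.006, 0, 0],
  [0, 0, 0],
], spin=[0, 0, 0, 0, 0, 0, 0], claw=[1, 1, 1, 1, 1, 1, 1])

```text
t: 26.6
tool_pos: [0.4755, -0.2479, 0.1621]
tcp_rot: [[0.993, -0.114, -0.0], [-0.114, -0.993, -0.0], [-0.0, 0.0, -1.0]]
force: [0.7, 0.4, -0.4]
grip_width: -0.0002
```

```bash
python3 -c "
from look import *
look('21',(345,465,215,315),(275,385,150,245),6,6)"
```

```text
t 26.7 mix [-91.9559 -94.9755] [ 0.4748 -0.2478  0.1619] F [ 0.1705 -0.071  -0.0856] w -0.00015150517164608
```

View pics/side21c.png

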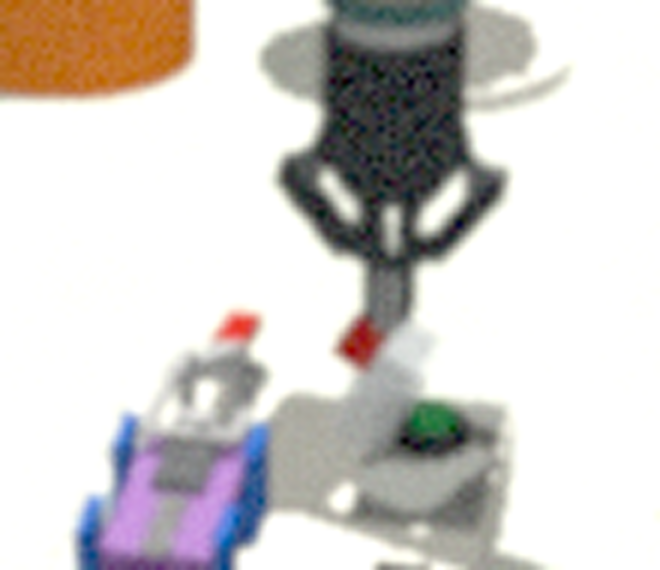

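Emit:
carry_out([
  [0.006, 0, 0],
  [0.006, 0, 0.001],
  [0.006, 0, 0.001],
  [0.006, 0, 0.002],
  [0.005, 0, 0.002],
  [0, 0, 0],
  [0, 0, 0],
], spin=[0, 0, 0, 0, 0, 0, 0], claw=[1, 1, 1, 1, 1, 1, 1])

```text
t: 27.4
tool_pos: [0.5037, -0.2511, 0.1561]
tcp_rot: [[0.993, -0.115, -0.0], [-0.115, -0.993, 0.0], [-0.0, -0.0, -1.0]]
force: [0.3, 0.1, 0.1]
grip_width: -0.0001
```

```bash
python3 -c "
from look import *
look('22',(345,465,215,315),(275,385,150,245),6,6)"
```

```text
t 27.5 mix [-62.9794 -95.0823] [ 0.5036 -0.2512  0.1563] F [ 0.5372 -0.4289  0.3564] w -0.0003111436132371784
```

View pics/side22c.png

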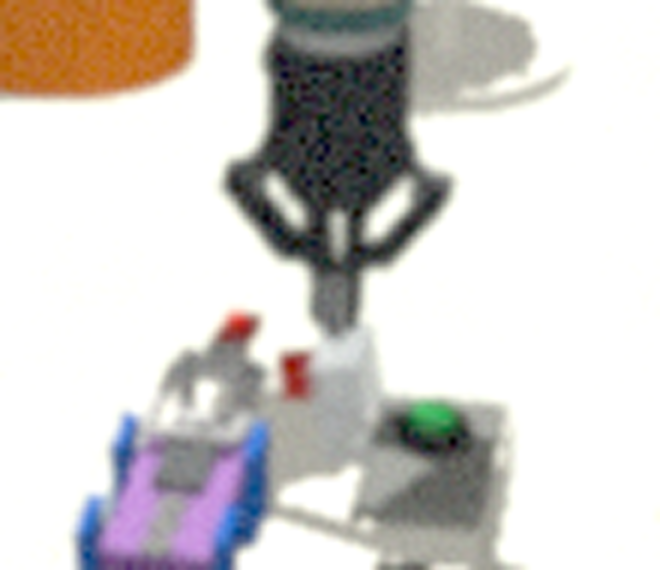

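Emit:
carry_out([
  [0, 0, -0.03],
  [0, 0, -0.02],
  [-0.03, 0, 0],
  [-0.027, 0, 0],
  [0, 0, 0],
  [0, 0, 0],
], spin=[0, 0, 0, 0, 0, 0], claw=[1, 1, 1, 1, 1, 1])

```text
t: 28.1
tool_pos: [0.4471, -0.2448, 0.2068]
tcp_rot: [[0.993, -0.115, 0.001], [-0.115, -0.993, -0.001], [0.001, 0.001, -1.0]]
force: [-0.3, -0.1, -0.3]
grip_width: 0.0
```

```bash
python3 -c "
from look import *
look('23',None,(275,385,150,245),6,6)
f=lambda n,p,o,k:(proj(n,p)-np.array(o)+.5)*k-.5
for z in(74,80,86,92): print(z,f('side',P3(-117,-95,z),(275,150),6))"
```

```text
t 28.15 mix [-119.5121  -95.1627] [ 0.4474 -0.2448  0.2067] F [ 0.0051 -0.0081 -0.2509] w -7.279274255723939e-05
74 [430.6969 441.1756]
80 [430.9677 431.4761]
86 [431.2395 421.7467]
92 [431.512  411.9872]
```

View pics/side23c.png

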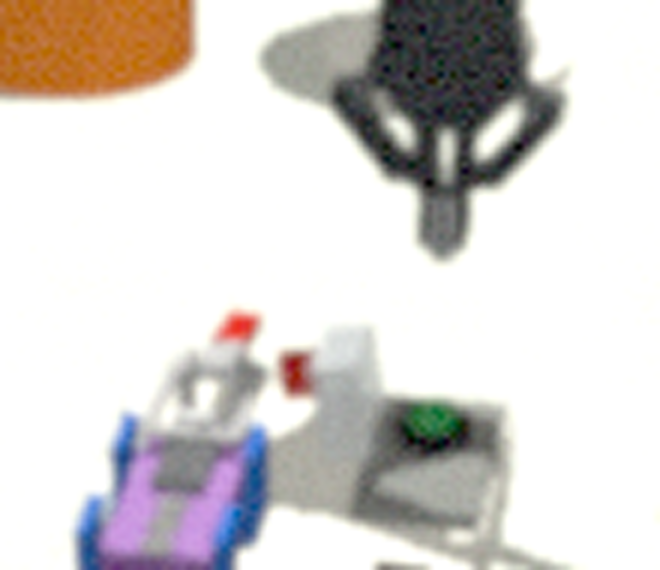

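Emit:
carry_out([
  [0, 0, 0.035],
  [0, 0, 0.03],
  [0, 0, 0.02],
  [0, 0, 0.005],
  [0, 0, 0],
  [0, 0, 0],
], spin=[0, 0, 0, 0, 0, 0], claw=[1, 1, 1, 1, 1, 1])

```text
t: 28.75
tool_pos: [0.448, -0.2451, 0.1176]
tcp_rot: [[0.993, -0.115, 0.002], [-0.115, -0.993, -0.001], [0.002, 0.001, -1.0]]
force: [-0.0, -1.0, -0.1]
grip_width: 0.0001
```

Emit:
carry_out([
  [0, 0, 0.002],
  [0, 0, 0.002],
  [0, 0, 0.002],
  [0, 0, 0.002],
  [0, 0, 0],
  [0, 0, 0],
], spin=[0, 0, 0, 0, 0, 0], claw=[1, 1, 1, 1, 1, 1])

```text
t: 29.35
tool_pos: [0.448, -0.2452, 0.11]
tcp_rot: [[0.993, -0.115, 0.003], [-0.115, -0.993, -0.002], [0.003, 0.001, -1.0]]
force: [0.7, 0.8, 9.3]
grip_width: -0.0005
```

Emit:
carry_out([
  [0, 0, 0.001],
  [0, 0, 0.001],
  [0, 0, 0],
  [0, 0, 0],
], spin=[0, 0, 0, 0], claw=[1, 1, 1, 1])

```text
t: 29.75
tool_pos: [0.4481, -0.2452, 0.1097]
tcp_rot: [[0.993, -0.115, 0.003], [-0.115, -0.993, -0.002], [0.004, 0.002, -1.0]]
force: [-4.8, 4.4, 20.7]
grip_width: 0.0004
```

```bash
python3 -c "
from look import *
look('24',None,(275,385,150,245),6,6)"
```

```text
t 29.8 mix [-118.8281  -95.5224] [ 0.4481 -0.2452  0.1098] F [-4.2962  4.5996 20.2339] w -0.0005090848071477666
```

View pics/side24c.png

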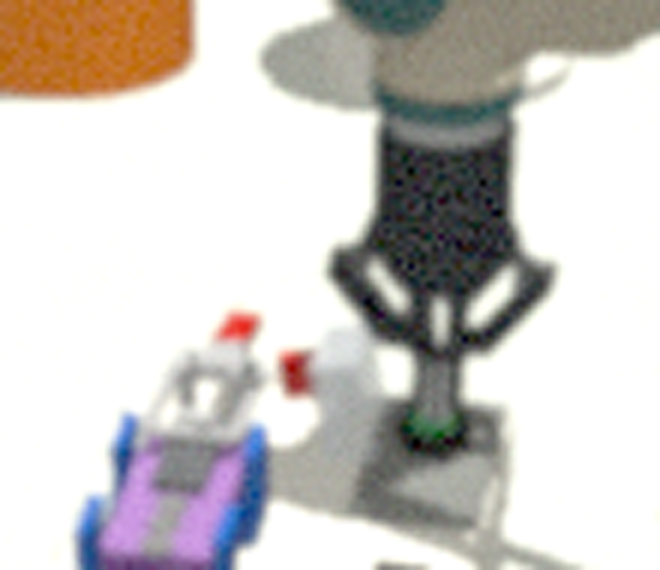

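Emit:
carry_out([
  [0, 0, -0.002],
  [0, 0, -0.001],
  [0, 0, 0],
  [0, 0, 0],
], spin=[0, 0, 0, 0], claw=[1, 1, 1, 1])

```text
t: 30.2
tool_pos: [0.4477, -0.245, 0.11]
tcp_rot: [[0.993, -0.115, 0.002], [-0.115, -0.993, -0.001], [0.002, 0.001, -1.0]]
force: [3.3, -1.2, 6.5]
grip_width: -0.0002
```

Emit:
carry_out([
  [0, 0, -0.002],
  [0, 0, 0],
  [0, 0, 0],
], spin=[0, 0, 0], claw=[1, 1, 1])

```text
t: 30.5
tool_pos: [0.4471, -0.2447, 0.1112]
tcp_rot: [[0.993, -0.115, 0.0], [-0.115, -0.993, -0.0], [0.0, 0.0, -1.0]]
force: [2.5, -1.5, 4.2]
grip_width: 0.0002
```

Emit:
carry_out([
  [0, 0, -0.002],
  [0, 0, 0],
  [0, 0, 0],
], spin=[0, 0, 0], claw=[1, 1, 1])

```text
t: 30.8
tool_pos: [0.4468, -0.2445, 0.113]
tcp_rot: [[0.993, -0.115, -0.001], [-0.115, -0.993, 0.0], [-0.001, -0.0, -1.0]]
force: [1.7, -0.8, 3.1]
grip_width: -0.0001
```

Emit:
carry_out([
  [0, 0, -0.01],
  [0, 0, -0.03],
  [0, 0, -0.05],
  [0, 0, -0.04],
  [-0.04, 0, 0],
  [-0.04, 0, 0],
  [0, 0, 0],
  [0, 0, 0],
], spin=[0, 0, 0, 0, 0, 0, 0, 0], claw=[1, 1, 1, 1, 1, 1, 1, 1])

```text
t: 31.6
tool_pos: [0.3671, -0.2353, 0.2435]
tcp_rot: [[0.993, -0.116, -0.0], [-0.116, -0.993, 0.0], [-0.0, -0.0, -1.0]]
force: [0.6, -0.4, -0.4]
grip_width: -0.0
```

```bash
python3 -c "
from look import *
look('25',(345,465,215,315),(275,385,150,245),6,6)"
```

```text
t 31.7 mix [-199.4649  -95.0132] [ 0.368  -0.2355  0.2434] F [ 0.448   0.0745 -0.9521] w -2.507400178071237e-05
```

View pics/side25c.png

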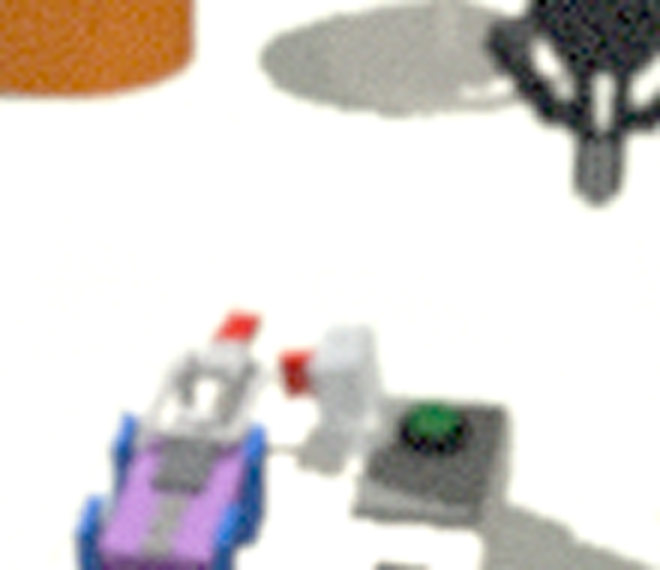

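View pics/top25.png

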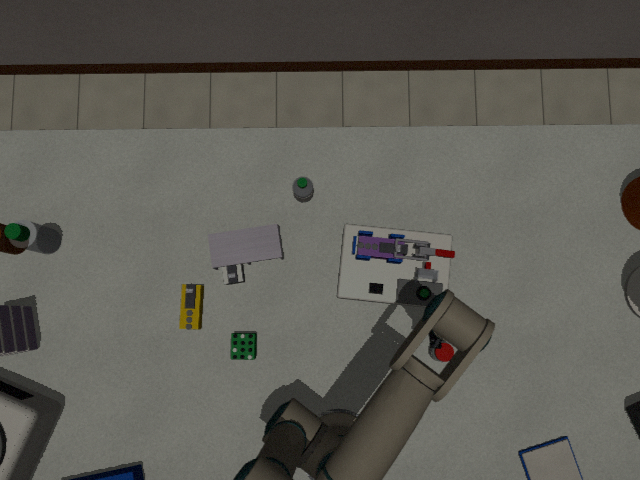

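Lever closed at (444,253), loop hooked, guard open, button back out. The grey cassette (232,273), bottle (303,188), jar (444,352) and tube rack (243,345) are where they started.

```bash
python3 -c "
from rig import *
print(close_job())"
```

```text
the job is handed in; nothing more can be done
None
```

The job is done and handed in at about 31.7 s of the 72 s allowed; `close_job` gave no verdict.

**What I did:**
- I pulled the purple cassette out of its bay and took a second grip near its middle. I set it in the nest with the keeper towards the latch.
- I pushed the lever fully forward, tipped the loop over the keeper and threw the red lever over.
- Only then did I flip the guard open, press the green button and let go.

**Last checks:**
- **Lever:** its end lies where a lever angle of about 1.745 rad puts it in both cameras. Pushing down on it met a firm stop.
- **Loop:** the bar sits on the keeper.
- **Guard:** it stays open with the arm clear.
- **Button:** it reached a hard stop at about 20 N, where 5 N is full travel. On release the force fell at about 0.6 to 2 N/mm, which fits its spring (about 0.8), and it looks back out.
- **Bystanders:** the grey cassette, bottle, jar and tube rack are at the same pixels as at the start.

**Disagreements on the way:**
- The cassette was turned about 0.04 rad in the grip. I corrected this before lowering it.
- The two cameras differed by about 2 mm on its sideways position. It touched a cheek once with about 4 N while going in, and I eased that off.
- The lever drew the cassette roughly 2 to 3 mm towards the latch while hooking it.

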